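# Rake a heap of stone into an even layer on the imaging tray

### The job

The stone sample has been poured in a heap at one end of the imaging tray. Take the hand rake and rake the stones out into an even single layer, so that every one of the six printed fields has at least one stone (judged by the stone's middle), no stone lies on another and none is off the tray floor, then stand the rake back in its holder. Touch the stones only with the rake, leave the steel gauge cylinder standing where it is, and do not disturb the jar, mouse and brush.

Things in the scene. Friction and masses are not known exactly. Their poses are not given: they have to be found in the camera images.
- tray: fixed tray, white floor, black rim. Origin: centre of underside; x short side, y long, z up. Floor 220 (x) by 340 mm (y), 8 mm above the origin. Rim 12 mm thick, top at z 28 mm; corner blocks outside it 30 mm high, out to x +-135, y +-187. Thin black printed lines at x = 0 and y = +-57 mm part the floor into six fields (2 across x by 3 along y), 110 by 113 mm.
- rake: hand rake, 0.16 kg, upright in its holder. Origin: amid the tine tips; z up, y along the head, x the raking direction (faces alike). 4 aluminium tines 9 (x) by 7 mm at y = +-7.5, +-22.5, 46 mm long; head bar 10 (x) by 52 mm (y), z 45 to 59; stem 10 (x) by 24 mm; black grip block on top 18 (x) by 60 (y) mm, z 105 to 139: grip it from above across its 18 mm.
- holder: fixed black open-topped slot on a foot plate, left or right of the tray; the rake stands in it. Origin: centre of underside. Slot inside 22 mm (its x) by 72 mm (its y), floor 6 mm and top 42 mm above the origin, walls 6 mm. The rake at home has its origin on the slot floor over this origin, axes along these (a half turn is also right).
- gauge: bright steel gauge cylinder, 30 mm across, 60 mm high, 0.33 kg, loose, upright on the tray floor in the end opposite to the heap, near the long middle line. Origin: centre of its underside. To be left where it is.
- jar: closed sample jar, 72 mm across, 120 mm high, on the desk on the side of the tray away from the holder. Origin: centre of its underside. Not to be moved.
- mouse: black computer mouse, 104 by 60 by 32 mm, on the desk left of the tray. Origin: centre of its underside, x along its length. Not to be moved.
- brush: hand brush, 180 mm long, lying on the desk right of the tray. Origin: on its underside, handle towards its -x. Not to be moved.
- stone1: one of eight like blocky lumps of grey crushed stone, 36 mm high (z) and 36 to 39 mm in x and y, about 0.11 kg; origin at its middle (18 mm above what it lies flat on). Six start as the heap's lower layer, two on top of it.
- stone2: one of eight like blocky lumps of grey crushed stone, 36 mm high (z) and 36 to 39 mm in x and y, about 0.11 kg; origin at its middle (18 mm above what it lies flat on). Six start as the heap's lower layer, two on top of it.
- stone3: one of eight like blocky lumps of grey crushed stone, 36 mm high (z) and 36 to 39 mm in x and y, about 0.11 kg; origin at its middle (18 mm above what it lies flat on). Six start as the heap's lower layer, two on top of it.
- stone4: one of eight like blocky lumps of grey crushed stone, 36 mm high (z) and 36 to 39 mm in x and y, about 0.11 kg; origin at its middle (18 mm above what it lies flat on). Six start as the heap's lower layer, two on top of it.
- stone5: one of eight like blocky lumps of grey crushed stone, 36 mm high (z) and 36 to 39 mm in x and y, about 0.11 kg; origin at its middle (18 mm above what it lies flat on). Six start as the heap's lower layer, two on top of it.
- stone6: one of eight like blocky lumps of grey crushed stone, 36 mm high (z) and 36 to 39 mm in x and y, about 0.11 kg; origin at its middle (18 mm above what it lies flat on). Six start as the heap's lower layer, two on top of it.
- stone7: one of eight like blocky lumps of grey crushed stone, 36 mm high (z) and 36 to 39 mm in x and y, about 0.11 kg; origin at its middle (18 mm above what it lies flat on). Six start as the heap's lower layer, two on top of it.
- stone8: one of eight like blocky lumps of grey crushed stone, 36 mm high (z) and 36 to 39 mm in x and y, about 0.11 kg; origin at its middle (18 mm above what it lies flat on). Six start as the heap's lower layer, two on top of it.

How it is judged:
On the way, in this order (a step that is already met when the one before it is completed fails the run):
1. the rake is lifted out of its holder (z of rake in the frame of holder above 0.05 m), for 0.1 s.
2. the stones lie in one even layer: a stone in each of the six fields, none on another (((x of stone1 in the frame of tray between -0.11 and 0 m and y of stone1 in the frame of tray between -0.17 and -0.0566667 m) or (x of stone2 in the frame of tray between -0.11 and 0 m and y of stone2 in the frame of tray between -0.17 and -0.0566667 m) or (x of stone3 in the frame of tray between -0.11 and 0 m and y of stone3 in the frame of tray between -0.17 and -0.0566667 m) or (x of stone4 in the frame of tray between -0.11 and 0 m and y of stone4 in the frame of tray between -0.17 and -0.0566667 m) or (x of stone5 in the frame of tray between -0.11 and 0 m and y of stone5 in the frame of tray between -0.17 and -0.0566667 m) or (x of stone6 in the frame of tray between -0.11 and 0 m and y of stone6 in the frame of tray between -0.17 and -0.0566667 m) or (x of stone7 in the frame of tray between -0.11 and 0 m and y of stone7 in the frame of tray between -0.17 and -0.0566667 m) or (x of stone8 in the frame of tray between -0.11 and 0 m and y of stone8 in the frame of tray between -0.17 and -0.0566667 m)) and ((x of stone1 in the frame of tray between -0.11 and 0 m and y of stone1 in the frame of tray between -0.0566667 and 0.0566667 m) or (x of stone2 in the frame of tray between -0.11 and 0 m and y of stone2 in the frame of tray between -0.0566667 and 0.0566667 m) or (x of stone3 in the frame of tray between -0.11 and 0 m and y of stone3 in the frame of tray between -0.0566667 and 0.0566667 m) or (x of stone4 in the frame of tray between -0.11 and 0 m and y of stone4 in the frame of tray between -0.0566667 and 0.0566667 m) or (x of stone5 in the frame of tray between -0.11 and 0 m and y of stone5 in the frame of tray between -0.0566667 and 0.0566667 m) or (x of stone6 in the frame of tray between -0.11 and 0 m and y of stone6 in the frame of tray between -0.0566667 and 0.0566667 m) or (x of stone7 in the frame of tray between -0.11 and 0 m and y of stone7 in the frame of tray between -0.0566667 and 0.0566667 m) or (x of stone8 in the frame of tray between -0.11 and 0 m and y of stone8 in the frame of tray between -0.0566667 and 0.0566667 m)) and ((x of stone1 in the frame of tray between -0.11 and 0 m and y of stone1 in the frame of tray between 0.0566667 and 0.17 m) or (x of stone2 in the frame of tray between -0.11 and 0 m and y of stone2 in the frame of tray between 0.0566667 and 0.17 m) or (x of stone3 in the frame of tray between -0.11 and 0 m and y of stone3 in the frame of tray between 0.0566667 and 0.17 m) or (x of stone4 in the frame of tray between -0.11 and 0 m and y of stone4 in the frame of tray between 0.0566667 and 0.17 m) or (x of stone5 in the frame of tray between -0.11 and 0 m and y of stone5 in the frame of tray between 0.0566667 and 0.17 m) or (x of stone6 in the frame of tray between -0.11 and 0 m and y of stone6 in the frame of tray between 0.0566667 and 0.17 m) or (x of stone7 in the frame of tray between -0.11 and 0 m and y of stone7 in the frame of tray between 0.0566667 and 0.17 m) or (x of stone8 in the frame of tray between -0.11 and 0 m and y of stone8 in the frame of tray between 0.0566667 and 0.17 m)) and ((x of stone1 in the frame of tray between 0 and 0.11 m and y of stone1 in the frame of tray between -0.17 and -0.0566667 m) or (x of stone2 in the frame of tray between 0 and 0.11 m and y of stone2 in the frame of tray between -0.17 and -0.0566667 m) or (x of stone3 in the frame of tray between 0 and 0.11 m and y of stone3 in the frame of tray between -0.17 and -0.0566667 m) or (x of stone4 in the frame of tray between 0 and 0.11 m and y of stone4 in the frame of tray between -0.17 and -0.0566667 m) or (x of stone5 in the frame of tray between 0 and 0.11 m and y of stone5 in the frame of tray between -0.17 and -0.0566667 m) or (x of stone6 in the frame of tray between 0 and 0.11 m and y of stone6 in the frame of tray between -0.17 and -0.0566667 m) or (x of stone7 in the frame of tray between 0 and 0.11 m and y of stone7 in the frame of tray between -0.17 and -0.0566667 m) or (x of stone8 in the frame of tray between 0 and 0.11 m and y of stone8 in the frame of tray between -0.17 and -0.0566667 m)) and ((x of stone1 in the frame of tray between 0 and 0.11 m and y of stone1 in the frame of tray between -0.0566667 and 0.0566667 m) or (x of stone2 in the frame of tray between 0 and 0.11 m and y of stone2 in the frame of tray between -0.0566667 and 0.0566667 m) or (x of stone3 in the frame of tray between 0 and 0.11 m and y of stone3 in the frame of tray between -0.0566667 and 0.0566667 m) or (x of stone4 in the frame of tray between 0 and 0.11 m and y of stone4 in the frame of tray between -0.0566667 and 0.0566667 m) or (x of stone5 in the frame of tray between 0 and 0.11 m and y of stone5 in the frame of tray between -0.0566667 and 0.0566667 m) or (x of stone6 in the frame of tray between 0 and 0.11 m and y of stone6 in the frame of tray between -0.0566667 and 0.0566667 m) or (x of stone7 in the frame of tray between 0 and 0.11 m and y of stone7 in the frame of tray between -0.0566667 and 0.0566667 m) or (x of stone8 in the frame of tray between 0 and 0.11 m and y of stone8 in the frame of tray between -0.0566667 and 0.0566667 m)) and ((x of stone1 in the frame of tray between 0 and 0.11 m and y of stone1 in the frame of tray between 0.0566667 and 0.17 m) or (x of stone2 in the frame of tray between 0 and 0.11 m and y of stone2 in the frame of tray between 0.0566667 and 0.17 m) or (x of stone3 in the frame of tray between 0 and 0.11 m and y of stone3 in the frame of tray between 0.0566667 and 0.17 m) or (x of stone4 in the frame of tray between 0 and 0.11 m and y of stone4 in the frame of tray between 0.0566667 and 0.17 m) or (x of stone5 in the frame of tray between 0 and 0.11 m and y of stone5 in the frame of tray between 0.0566667 and 0.17 m) or (x of stone6 in the frame of tray between 0 and 0.11 m and y of stone6 in the frame of tray between 0.0566667 and 0.17 m) or (x of stone7 in the frame of tray between 0 and 0.11 m and y of stone7 in the frame of tray between 0.0566667 and 0.17 m) or (x of stone8 in the frame of tray between 0 and 0.11 m and y of stone8 in the frame of tray between 0.0566667 and 0.17 m)) and x of stone1 in the frame of tray between -0.11 and 0.11 m and y of stone1 in the frame of tray between -0.17 and 0.17 m and z of each of stone1, stone2, stone3, stone4, stone5, stone6, stone7, stone8 in the frame of tray below 0.042 m and x of stone2 in the frame of tray between -0.11 and 0.11 m and y of stone2 in the frame of tray between -0.17 and 0.17 m and x of stone3 in the frame of tray between -0.11 and 0.11 m and y of stone3 in the frame of tray between -0.17 and 0.17 m and x of stone4 in the frame of tray between -0.11 and 0.11 m and y of stone4 in the frame of tray between -0.17 and 0.17 m and x of stone5 in the frame of tray between -0.11 and 0.11 m and y of stone5 in the frame of tray between -0.17 and 0.17 m and x of stone6 in the frame of tray between -0.11 and 0.11 m and y of stone6 in the frame of tray between -0.17 and 0.17 m and x of stone7 in the frame of tray between -0.11 and 0.11 m and y of stone7 in the frame of tray between -0.17 and 0.17 m and x of stone8 in the frame of tray between -0.11 and 0.11 m and y of stone8 in the frame of tray between -0.17 and 0.17 m), for 0.2 s.
At the end, for the whole second after the job is handed in: every field holds the middle of at least one stone; all eight middles are over the tray floor and less than 34 mm above it (none on another or on the rim); the rake stands at rest in its holder, within 20 mm of its place sideways and in height, leaning less than 0.4 rad (all of step 2 and horizontal distance between rake and holder below 0.02 m and z of rake in the frame of holder below 0.02 m and angle between rake's own z axis and vertical below 0.4 rad and linear speed of rake below 0.02 m/s); the robot touches nothing.
It fails at once if the robot touches a stone itself instead of with the rake (contact force between any of the fingers, the arm and stone1 above 0.5 N or contact force between any of the fingers, the arm and stone2 above 0.5 N or contact force between any of the fingers, the arm and stone3 above 0.5 N or contact force between any of the fingers, the arm and stone4 above 0.5 N or contact force between any of the fingers, the arm and stone5 above 0.5 N or contact force between any of the fingers, the arm and stone6 above 0.5 N or contact force between any of the fingers, the arm and stone7 above 0.5 N or contact force between any of the fingers, the arm and stone8 above 0.5 N).
It fails at once if the gauge cylinder is shoved by more than 12 mm or knocked over (distance of gauge from where it was at the start of the episode above 0.012 m or angle between gauge's own z axis and vertical above 0.3 rad).
It fails at once if the jar is shoved by more than 20 mm (distance of jar from where it was at the start of the episode above 0.02 m).
It fails at once if the mouse is shoved by more than 20 mm (distance of mouse from where it was at the start of the episode above 0.02 m).
It fails at once if the brush is shoved by more than 20 mm (distance of brush from where it was at the start of the episode above 0.02 m).
It also fails if it takes over 72 s, if anything falls off the work surface, if the arm or the gripper's body presses on something with over 40 N, if the wrist force passes 120 N, or if a joint passes its speed limit or range.

### The arm

A 6-joint arm with a two-finger parallel gripper is mounted at the origin on the work surface. World frame = base frame: x ahead of the robot, y to its left, z up, the work surface at z = 0. Lengths are in m, angles in rad, forces in N, time in s.
With the tool pointing down it reaches from about 0.4 to 0.825 m from the base axis. Payload 7 kg.
Tool frame: the origin (TCP) lies between the finger pads; the fingertips stand 11 mm ahead of it and the grasp point (between the pads) lies 8 mm behind it; x points along the fingers, z is the direction in which the jaws open and shut, and the axes are right-handed (so a half turn about x gives the same grasp; the last joint's range is limited). The gripper opens to 88 mm and grips with 3 to 60 N. Pads are 19 mm wide; open, the fingers measure 130 mm over their backs; the gripper's body (78 mm by 193 mm) begins 47 mm behind the grasp point.
Start: joints at [1.517, 0.359, 0.012, 0, -1.224, -0.288], TCP at [0.226, 0.636, 0.238] pointing down, gripper open.
Joint ranges: [-3.07, 3.07], [-1.43, 2.12], [-1.02, 1.25], [-3.03, 1.67], [-3.05, -0], [-3.03, 3.03]. Speed limits (rad/s): [2.39, 2.39, 3.01, 3.14, 3.14, 3.14].

### API

Orientations are given as [roll, pitch, yaw] about the fixed x, y, z axes, in that order (R = Rz(yaw) Ry(pitch) Rx(roll)).
In Python, from station import arm gives the robot as it stands.
- The arm moves only by the tool jog_arm, never from a script. Its argument "motion" is a list of rows, each an object of numbers: "dx", "dy", "dz": the shift along the tool's x, y, z in m; "twist": the turn about the tool's x in degrees. In form: [{"dx": .., "dy": .., "dz": .., "twist": ..}, ...]. A call has 1 to 20 rows; each row is the pose to reach, as a shift and turn from the pose commanded when the call began, along the tool's axes at that moment; what a row does not reach only later rows make up. A row lasts 1/12 s, in which the tool goes at most 41.7 mm and 7.16 degrees, less where a joint would pass 70% of its speed; a pose out of reach is approached as far as the arm can. A call with a gripper value outside its range is refused whole. "gripper" is the finger opening in m, from 0 to 0.0876, set as the call begins (left out, the last holds). The fingers move at their own pace and stop on an object; "newtons" is the grip in N (left out, the last holds). Time passes only in rows, so rows that repeat a pose let the fingers close. It gives the time, the measured TCP pose, the force and the opening at its end, in the units of the state.
- arm.get_state(): the state, without advancing time (a new reading comes with each control period).
- arm.grab_frame(name): name is "scene" or "top" or "wrist"; returns the picture (400x640x3 uint8, red, green, blue); there is no depth.
- arm.camera_model(name): a dict with "camera_matrix" (3x3 intrinsics, pixels), "eye" and "attitude" of the camera in the world. Camera axes: x right, y down, z forward; pixel columns grow to the right and rows downward; lengths in m; the calibration is good to about 2 mm. A picture is of the moment at which its call begins: read the wrist's pose just before it. camera_model takes no time and is no camera call; for the wrist camera it gives the pose at the moment of the call.
- arm.job_done(): hands the job in, once; it reports no verdict.
The state is a dict: "t": time; "q": joint angles; "qd": joint speeds; "joint_efforts": joint torques, N m; "eef_pos": TCP position; "ee_rot": TCP orientation; "force": force on the tool from outside, world axes, zero at the start; "moment": the same for the moment, N m; "width": finger opening in m.
Only numpy, scipy, OpenCV 4.12 (cv2) and the standard library are available. Lean on these libraries where they do the work, as an engineer would, in place of code of your own. Each camera call takes 0.05 s, during which the arm holds its last target.

## Working session

There is one attempt and no reset: what is moved stays moved. The work goes in short steps, Python scripts to look and compute and a tool call to move; the robot and the scene stay as the last step left them, time stands still between calls to the robot, and variables do not carry over. Pictures are saved under pics/ and viewed, and the job is handed in when it is done.

Besides the shell and the picture viewer there is one more tool, called after "Request:" by a JSON object that holds its "method" and its "body". jog_arm: Moves the arm, as the interface text tells. Its arguments: {"type":"object","properties":{"motion":{"type":"array"},"gripper":{"type":"number"},"newtons":{"type":"number"}},"required":["motion"]}

```bash
ls; mkdir -p pics
python3 - <<'E'
from station import arm
import cv2
print(arm.get_state())
for n in ["scene","top","wrist"]:
    m=arm.camera_model(n); print(n,m)
    f=arm.grab_frame(n); cv2.imwrite(f"pics/{n}0.png",f[:,:,::-1])
E
```

```text
pics
{'t': 0.0, 'q': array([ 1.51710967e+00,  3.59385673e-01,  1.10800314e-02, -3.45609736e-04,
       -1.22408473e+00, -2.88090841e-01]), 'qd': array([ 8.22846177e-04, -8.55945287e-05, -1.32380652e-03,  4.59301112e-04,
        5.31313539e-07, -9.59037226e-04]), 'joint_efforts': array([ 1.22572428e-04, -5.82719564e+01,  2.93043441e+01,  6.99671432e+00,
        6.76073789e-03, -1.74824168e-04]), 'eef_pos': array([0.22610896, 0.63551891, 0.23663348]), 'ee_rot': array([ 0.08705162,  1.5691695 , -1.82563991]), 'force': array([-0.68884029, -0.56548312,  0.30555279]), 'moment': array([ 0.00120793, -0.03075549, -0.03102425]), 'width': 0.08793952615905792}
scene {'camera_matrix': array([[362.60949071,   0.        , 314.5501845 ],
       [  0.        , 362.60949071, 200.6224508 ],
       [  0.        ,   0.        ,   1.        ]]), 'eye': array([1.05966696, 0.10379404, 0.69487062]), 'attitude': array([-2.41882499, -0.01764695,  1.80924512])}
top {'camera_matrix': array([[450.12264007,   0.        , 321.16014737],
       [  0.        , 450.12264007, 200.3539149 ],
       [  0.        ,   0.        ,   1.        ]]), 'eye': array([ 0.38634552, -0.00350174,  1.05491787]), 'attitude': array([-2.96817794, -0.0108306 , -1.5907482 ])}
wrist {'camera_matrix': array([[277.10133124,   0.        , 316.97210451],
       [  0.        , 277.10133124, 201.53979217],
       [  0.        ,   0.        ,   1.        ]]), 'eye': array([0.29498317, 0.61207199, 0.38397247]), 'attitude': array([ 2.86929888e+00, -1.45241767e-03, -1.91264644e+00])}
```

View pics/top0.png

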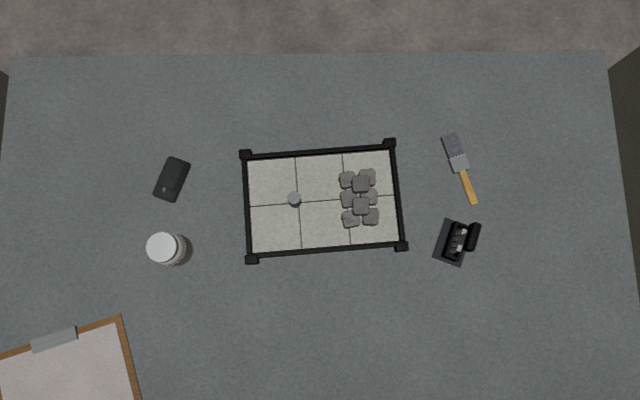

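View pics/scene0.png

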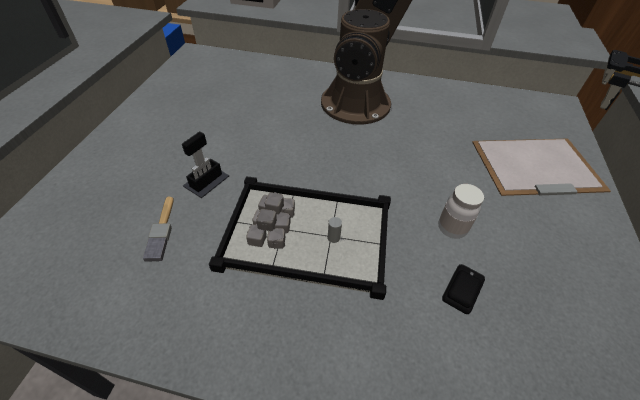

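View pics/wrist0.png

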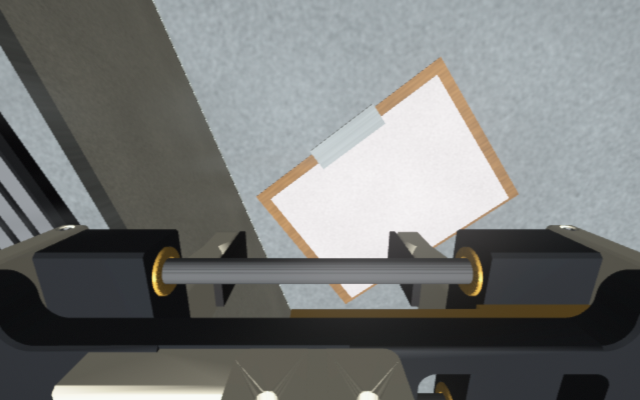

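```bash
cat > h.py <<'E'
import numpy as np, cv2
from scipy.spatial.transform import Rotation as Rn
def cam(m):
    return np.array(m["camera_matrix"]),np.array(m["eye"]),Rn.from_euler('xyz',m["attitude"]).as_matrix()
def p2w(m,u,v,z):
    K,e,R=cam(m); d=R@np.linalg.inv(K)@np.array([u,v,1.]); return e+d*(z-e[2])/d[2]
def proj(m,P):
    K,e,R=cam(m); c=(np.atleast_2d(P)-e)@R; q=c@K.T; return q[:,:2]/q[:,2:]
def crop(img,x0,y0,x1,y1,s,fn):
    c=cv2.resize(img[y0:y1,x0:x1,::-1],None,fx=s,fy=s,interpolation=cv2.INTER_CUBIC); cv2.imwrite(fn,c)
E
python3 - <<'E'
import cv2; from h import *
t=cv2.imread('pics/top0.png')[:,:,::-1]; s=cv2.imread('pics/scene0.png')[:,:,::-1]
crop(t,235,130,415,270,4,'pics/t0tray.png'); crop(t,425,205,495,275,8,'pics/t0hold.png')
crop(s,170,120,240,200,7,'pics/s0hold.png'); crop(s,205,170,395,305,4,'pics/s0tray.png')
E
```

```text
(no output)
```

View pics/t0tray.png

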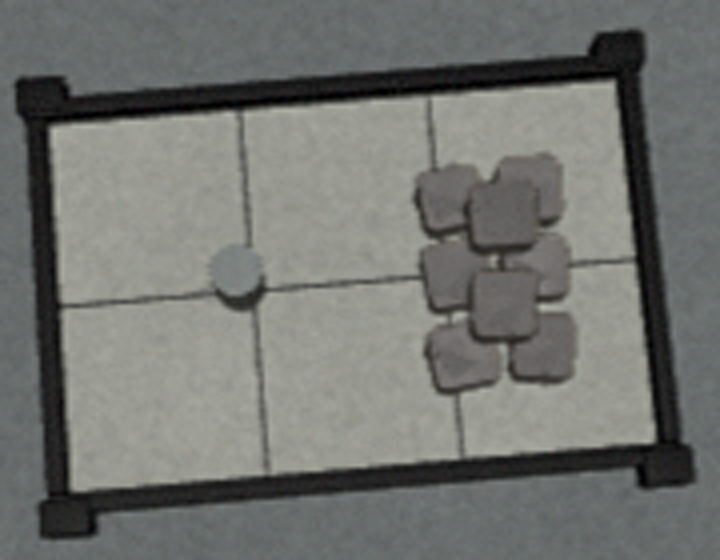

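View pics/t0hold.png

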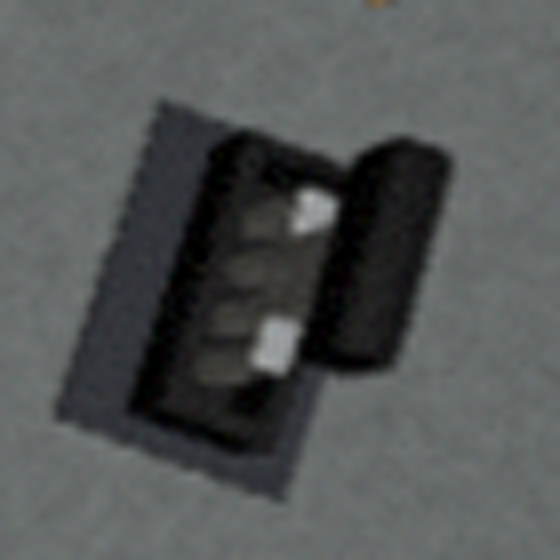

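View pics/s0hold.png

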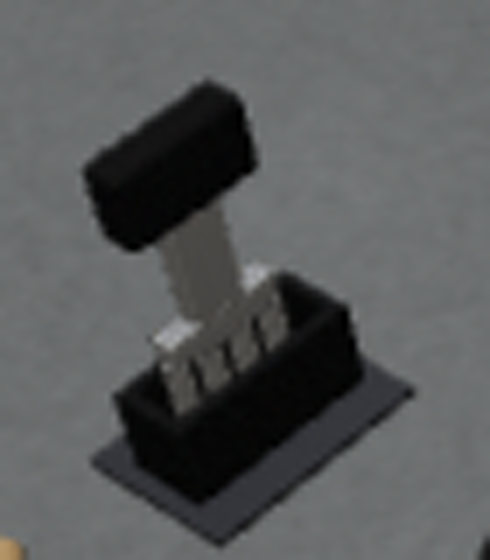

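View pics/s0tray.png

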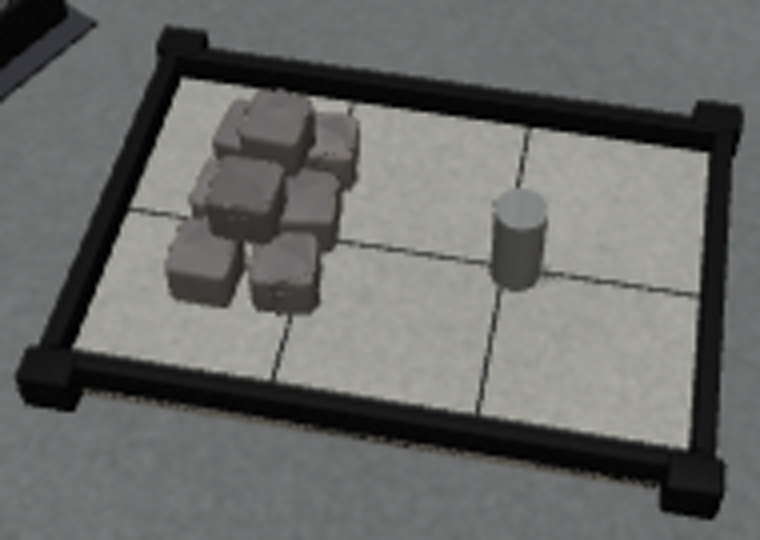

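```bash
cat > fit0.py <<'E'
from h import *; from station import arm
from scipy.optimize import least_squares
T=arm.camera_model("top"); S=arm.camera_model("scene")
def uc(pts,s,x,y): return (np.array(pts,float)+.5)/s-.5+[x,y]
def w(pose,L):
    c,s=np.cos(pose[2]),np.sin(pose[2]); L=np.atleast_2d(np.array(L,float)); o=L.copy()
    o[:,0]=pose[0]+c*L[:,0]-s*L[:,1]; o[:,1]=pose[1]+s*L[:,0]+c*L[:,1]; return o
tl=[(-.11,.0567),(.11,.0567),(-.11,-.0567),(.11,-.0567),(0,.17),(0,-.17)]
L3=[(a,b,.008) for a,b in tl]
ct=uc([(268,475),(240,110),(463,457),(430,97),(62,305),(635,260)],4,235,130)
cs=uc([(527,130),(479,412),(352,103),(273,380),(697,295),(132,210)],4,205,170)
for nm,cl,m in (("top",ct,T),("scene",cs,S)):
    r=least_squares(lambda p:(proj(m,w(p,L3))-cl).ravel(),[.38,0,0]); print(nm,r.x,np.abs(r.fun).max())
r=least_squares(lambda p:np.r_[(proj(T,w(p,L3))-ct).ravel(),(proj(S,w(p,L3))-cs).ravel()],[.38,0,0]); print(r.x)
H=[(a*.017,b*.042,.042) for a,b in ((1,1),(-1,1),(-1,-1),(1,-1))]
ht=uc([(235,130),(130,410),(270,455),(355,165)],8,425,205)
print([p2w(T,*p,.042) for p in ht])
print('grip',[p2w(T,*p,.145) for p in uc([(385,137),(452,157),(392,372)],8,425,205)])
print('plate',[p2w(T,*p,.003) for p in uc([(160,100),(55,420),(285,500)],8,425,205)])
print('slot scene',[p2w(S,*p,.042) for p in uc([(115,398),(195,435),(350,315),(285,270)],7,170,120)])
print('grip scene',[p2w(S,*p,.145) for p in uc([(85,172),(205,82),(242,97),(125,185)],7,170,120)])
print('plate scene',[p2w(S,*p,.003) for p in uc([(92,462),(220,547),(415,392)],7,170,120)])
tp=r.x
def totray(P): 
    c,s=np.cos(tp[2]),np.sin(tp[2]); d=P[:2]-tp[:2]; return np.array([c*d[0]+s*d[1],-s*d[0]+c*d[1]])
print('gauge',totray(p2w(T,*uc([(236,270)],4,235,130)[0],.068)))
for p,z in zip([(451,200),(530,188),(504,213),(453,275),(543,266),(505,304),(464,356),(543,345)],[44,44,80,44,44,80,44,44]):
    print('stone',totray(p2w(T,*uc([p],4,235,130)[0],z/1000)).round(3),z)
E
python3 fit0.py
```

```text
top [ 0.57013718 -0.02076004  0.06212904] 0.7519474767919405
scene [ 0.56467588 -0.02215497  0.07010891] 2.8576806009746747
[ 0.56785123 -0.02132168  0.06573045]
[array([ 0.51086596, -0.31897123,  0.042     ]), array([ 0.43243865, -0.28382769,  0.042     ]), array([ 0.41917398, -0.32229205,  0.042     ]), array([ 0.50023613, -0.35243127,  0.042     ])]
grip [array([ 0.4956923 , -0.32518984,  0.145     ]), array([ 0.49024144, -0.34194581,  0.145     ]), array([ 0.43598955, -0.32228893,  0.145     ])]
plate [array([ 0.52499332, -0.30951613,  0.003     ]), array([ 0.43174969, -0.27254942,  0.003     ]), array([ 0.40742572, -0.3379898 ,  0.003     ])]
slot scene [array([ 0.49977546, -0.35503797,  0.042     ]), array([ 0.50967192, -0.31904508,  0.042     ]), array([ 0.43763708, -0.29111011,  0.042     ]), array([ 0.42071047, -0.32487839,  0.042     ])]
grip scene [array([ 0.49369677, -0.34114837,  0.145     ]), array([ 0.43958461, -0.32401645,  0.145     ]), array([ 0.44389993, -0.30827097,  0.145     ]), array([ 0.49637473, -0.32540697,  0.145     ])]
plate scene [array([ 0.49944411, -0.37506065,  0.003     ]), array([ 0.52676114, -0.31047653,  0.003     ]), array([ 0.43433413, -0.27322796,  0.003     ])]
gauge [0.00380805 0.06475216]
stone [ 0.039 -0.061] 44
stone [ 0.042 -0.107] 44
stone [ 0.021 -0.086] 80
stone [-0.005 -0.058] 44
stone [-0.004 -0.109] 44
stone [-0.03  -0.081] 80
stone [-0.052 -0.059] 44
stone [-0.049 -0.105] 44
```

```bash
cat >> fit0.py <<'E'
print('----')
def inter(a,b,c,d):
    l=np.cross(np.cross([*a,1],[*b,1]),np.cross([*c,1],[*d,1])); return l[:2]/l[2]
for cl,m in ((ct,T),(cs,S)):
    for i in (0,2):
        print('int',p2w(m,*inter(cl[i],cl[i+1],cl[4],cl[5]),.008))
s=arm.get_state(); R=Rn.from_euler('xyz',s['ee_rot']).as_matrix(); print(R.round(4),s['eef_pos'])
E
python3 fit0.py | sed -n '/----/,$p'
```

```text
----
int [0.56626751 0.03602407 0.008     ]
int [ 0.57327579 -0.07780071  0.008     ]
int [0.56569023 0.0346252  0.008     ]
int [ 0.57332404 -0.07843065  0.008     ]
[[-3.000e-04  9.421e-01 -3.353e-01]
 [-1.200e-03 -3.353e-01 -9.421e-01]
 [-1.000e+00  1.000e-04  1.300e-03]] [0.22618158 0.63559758 0.23685554]
```

```bash
cat >> h.py <<'E'
TP=np.array([.5696,-.0214,.0643])
def t2w(x,y):
    c,s=np.cos(TP[2]),np.sin(TP[2]); return np.array([TP[0]+c*x-s*y,TP[1]+s*x+c*y])
def w2t(P):
    c,s=np.cos(TP[2]),np.sin(TP[2]); d=np.array(P)[:2]-TP[:2]; return np.array([c*d[0]+s*d[1],-s*d[0]+c*d[1]])
def go(*tg,tray=False):
    """targets (x,y,z,jawangle deg, mod 180); tray: x,y in tray frame, angle relative to tray x"""
    from station import arm
    s=arm.get_state(); R=Rn.from_euler('xyz',s['ee_rot']).as_matrix(); p=s['eef_pos']
    a0=np.degrees(np.arctan2(R[1,2],R[0,2]))
    print('t',round(s['t'],2),'pos',p.round(4),'tray',w2t(p).round(4),'ang',round(a0,1),'trayang',round(a0-np.degrees(TP[2]),1),'F',s['force'].round(1),'w',round(s['width'],4),'q6',s['q'][5].round(2),'R',R[2].round(3))
    for x,y,z,a in tg:
        if tray: x,y=t2w(x,y); a+=np.degrees(TP[2])
        d=R.T@(np.array([x,y,z])-p); tw=(-(a-a0)+90)%180-90
        print(f'dx {d[0]:.4f} dy {d[1]:.4f} dz {d[2]:.4f} twist {tw:.1f}')
E
python3 -c "
from h import *
go((.5,.1,.237,-111.6),(.4675,-.324,.2,-111.6))"
```

```text
t 0.15 pos [0.2262 0.6356 0.2369] tray [-0.3005  0.6777] ang -109.6 trayang -113.3 F [ 0.8 -0.1 -0. ] w 0.0877 q6 -0.29 R [-1.     0.     0.001]
dx 0.0004 dy 0.4375 dz 0.4128 twist 2.0
dx 0.0380 dy 0.5491 dz 0.8231 twist 2.0
```

Request:
{"method": "jog_arm", "body": {"motion": [{"dx":0,"dy":0.4375,"dz":0.4128,"twist":2},{"dx":0,"dy":0.4375,"dz":0.4128,"twist":2},{"dx":0,"dy":0.4375,"dz":0.4128,"twist":2},{"dx":0,"dy":0.4375,"dz":0.4128,"twist":2},{"dx":0,"dy":0.4375,"dz":0.4128,"twist":2},{"dx":0,"dy":0.4375,"dz":0.4128,"twist":2},{"dx":0,"dy":0.4375,"dz":0.4128,"twist":2},{"dx":0,"dy":0.4375,"dz":0.4128,"twist":2},{"dx":0,"dy":0.4375,"dz":0.4128,"twist":2},{"dx":0,"dy":0.4375,"dz":0.4128,"twist":2},{"dx":0,"dy":0.4375,"dz":0.4128,"twist":2},{"dx":0,"dy":0.4375,"dz":0.4128,"twist":2},{"dx":0,"dy":0.4375,"dz":0.4128,"twist":2},{"dx":0,"dy":0.4375,"dz":0.4128,"twist":2},{"dx":0,"dy":0.4375,"dz":0.4128,"twist":2}], "gripper": 0.06}}

```text
t: 1.4
eef_pos: [0.501, 0.0968, 0.2375]
ee_rot: [-0.021, 1.57, -1.97]
force: [0.3, 0.7, 0.2]
width: 0.0601
```

```bash
python3 -c "
from h import *
go((.4675,-.324,.21,-111.6))"
```

```text
t 1.4 pos [0.501  0.0968 0.2375] tray [-0.0609  0.1224] ang -111.7 trayang -115.4 F [0.3 0.7 0.2] w 0.0601 q6 0.62 R [-1.    -0.     0.001]
dx 0.0277 dy 0.1244 dz 0.4034 twist -0.1
```

Request:
{"method": "jog_arm", "body": {"motion": [{"dx":0.028,"dy":0.1244,"dz":0.4034,"twist":0},{"dx":0.028,"dy":0.1244,"dz":0.4034,"twist":0},{"dx":0.028,"dy":0.1244,"dz":0.4034,"twist":0},{"dx":0.028,"dy":0.1244,"dz":0.4034,"twist":0},{"dx":0.028,"dy":0.1244,"dz":0.4034,"twist":0},{"dx":0.028,"dy":0.1244,"dz":0.4034,"twist":0},{"dx":0.028,"dy":0.1244,"dz":0.4034,"twist":0},{"dx":0.028,"dy":0.1244,"dz":0.4034,"twist":0},{"dx":0.028,"dy":0.1244,"dz":0.4034,"twist":0},{"dx":0.028,"dy":0.1244,"dz":0.4034,"twist":0},{"dx":0.028,"dy":0.1244,"dz":0.4034,"twist":0},{"dx":0.028,"dy":0.1244,"dz":0.4034,"twist":0},{"dx":0.028,"dy":0.1244,"dz":0.4034,"twist":0}]}}

```text
t: 2.48
eef_pos: [0.4668, -0.3209, 0.209]
ee_rot: [-1.654, 1.57, 2.68]
force: [-0.1, 0.5, 0.2]
width: 0.0598
```

Run:
```python
from h import *; from station import arm
m=arm.camera_model("wrist")
f=arm.grab_frame("wrist"); cv2.imwrite("pics/w1.png",f[:,:,::-1]); np.save('w1.npy',[m],allow_pickle=True)
go((.4675,-.324,.125,-111.6))
# predicted grip top centre / corners
a=np.radians(68.4); ux=np.array([np.cos(a),np.sin(a)]); uy=np.array([-ux[1],ux[0]])
print(proj(m,[[*(np.array([.4675,-.324])+ux*i*.009+uy*j*.03),.145] for i,j in ((1,1),(1,-1),(-1,-1),(-1,1))]).round(1))
```

```text
t 2.53 pos [ 0.4671 -0.3202  0.2093] tray [-0.1215 -0.2916] ang -111.6 trayang -115.3 F [0.2 0.  0.9] w 0.0606 q6 1.45 R [-1.    -0.001 -0.   ]
dx 0.0843 dy 0.0018 dz 0.0034 twist -0.0
[[310.3 250. ]
 [309.7 179. ]
 [332.9 178.9]
 [331.9 250. ]]
```

View pics/w1.png

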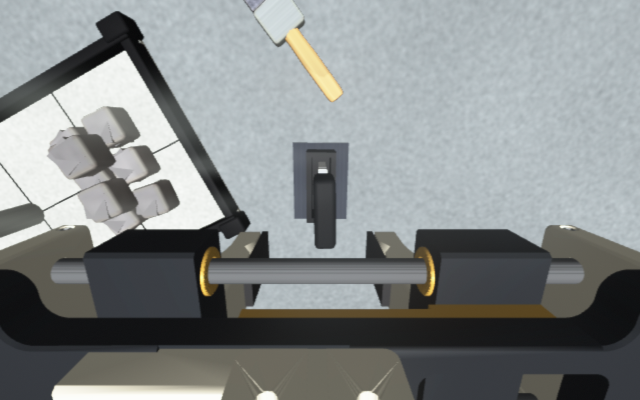

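Request:
{"method": "jog_arm", "body": {"motion": [{"dx":0.03,"dy":0.0018,"dz":0.0055,"twist":0},{"dx":0.06,"dy":0.0018,"dz":0.0055,"twist":0},{"dx":0.084,"dy":0.0018,"dz":0.0055,"twist":0},{"dx":0.084,"dy":0.0018,"dz":0.0055,"twist":0},{"dx":0.084,"dy":0.0018,"dz":0.0055,"twist":0}]}}

```text
t: 2.95
eef_pos: [0.4669, -0.3251, 0.1254]
ee_rot: [-1.375, 1.569, 2.963]
force: [-0.2, 0.0, 1.0]
width: 0.0602
```

Request:
{"method": "jog_arm", "body": {"motion": [{"dx":0,"dy":0,"dz":0,"twist":0},{"dx":0,"dy":0,"dz":0,"twist":0},{"dx":0,"dy":0,"dz":0,"twist":0},{"dx":0,"dy":0,"dz":0,"twist":0},{"dx":0,"dy":0,"dz":0,"twist":0},{"dx":0,"dy":0,"dz":0,"twist":0}], "gripper": 0.005, "newtons": 50}}

```text
t: 3.45
eef_pos: [0.4672, -0.3264, 0.1261]
ee_rot: [1.678, 1.57, -0.269]
force: [-0.2, 0.7, 0.4]
width: 0.0255
```

```bash
python3 -c "
from h import *
go((.4668,-.326,.23,-111.6))"
```

```text
t 3.45 pos [ 0.4672 -0.3264  0.1261] tray [-0.1218 -0.2978] ang -111.6 trayang -115.3 F [-0.2  0.7  0.4] w 0.0255 q6 1.46 R [-1.     0.001 -0.   ]
dx -0.1039 dy -0.0004 dz -0.0002 twist 0.0
```

Still closing (0.0255); hold on.

Request:
{"method": "jog_arm", "body": {"motion": [{"dx":0,"dy":0,"dz":0,"twist":0},{"dx":0,"dy":0,"dz":0,"twist":0},{"dx":0,"dy":0,"dz":0,"twist":0},{"dx":0,"dy":0,"dz":0,"twist":0}]}}

```text
t: 3.78
eef_pos: [0.4671, -0.3264, 0.1258]
ee_rot: [1.115, 1.571, -0.832]
force: [0.1, 1.0, 3.3]
width: 0.0178
```

```bash
python3 -c "
from h import *
go((.4668,-.326,.23,-111.6))"
```

```text
t 3.78 pos [ 0.4671 -0.3264  0.1258] tray [-0.1219 -0.2978] ang -111.6 trayang -115.3 F [0.1 1.  3.3] w 0.0178 q6 1.46 R [-1.  0.  0.]
dx -0.1042 dy -0.0004 dz -0.0003 twist 0.0
```

Request:
{"method": "jog_arm", "body": {"motion": [{"dx":-0.03},{"dx":-0.06},{"dx":-0.09},{"dx":-0.11},{"dx":-0.11}]}}

```text
invalid input
```

```bash
python3 -c "
from h import *
go((.026,-.128,.235,-90),(.026,-.128,.169,-90),tray=True)"
```

```text
t 3.78 pos [ 0.4671 -0.3264  0.1258] tray [-0.1219 -0.2978] ang -111.6 trayang -115.3 F [0.1 1.  3.3] w 0.0178 q6 1.46 R [-1.  0.  0.]
dx -0.1092 dy 0.0613 dz -0.2167 twist -25.3
dx -0.0432 dy 0.0613 dz -0.2167 twist -25.3
```

Request:
{"method": "jog_arm", "body": {"motion": [{"dx":-0.03,"dy":0,"dz":0,"twist":0},{"dx":-0.06,"dy":0,"dz":0,"twist":0},{"dx":-0.09,"dy":0,"dz":0,"twist":0},{"dx":-0.11,"dy":0,"dz":0,"twist":0},{"dx":-0.11,"dy":0,"dz":-0.02,"twist":-2},{"dx":-0.11,"dy":0.061,"dz":-0.217,"twist":-25},{"dx":-0.11,"dy":0.061,"dz":-0.217,"twist":-25},{"dx":-0.11,"dy":0.061,"dz":-0.217,"twist":-25},{"dx":-0.11,"dy":0.061,"dz":-0.217,"twist":-25},{"dx":-0.11,"dy":0.061,"dz":-0.217,"twist":-25},{"dx":-0.11,"dy":0.061,"dz":-0.217,"twist":-25},{"dx":-0.11,"dy":0.061,"dz":-0.217,"twist":-25}]}}

```text
t: 4.78
eef_pos: [0.6043, -0.1449, 0.2342]
ee_rot: [-1.774, 1.569, 3.001]
force: [-0.4, -0.7, -1.0]
width: 0.0175
```

Run:
```python
from h import *; from station import arm
f=arm.grab_frame("scene"); cv2.imwrite("pics/s2.png",f[:,:,::-1])
crop(f,150,100,400,300,3,'pics/s2c.png')
f=arm.grab_frame("top"); crop(f,235,130,415,270,4,'pics/t2.png')
go((.026,-.128,.169,-90),tray=True)
```

```text
t 4.88 pos [ 0.6031 -0.1468  0.2348] tray [ 0.0253 -0.1273] ang -86.6 trayang -90.2 F [ 0.   0.2 -2.2] w 0.0178 q6 1.56 R [-1.    -0.002 -0.   ]
dx 0.0658 dy 0.0008 dz 0.0007 twist -0.2
```

View pics/s2c.png

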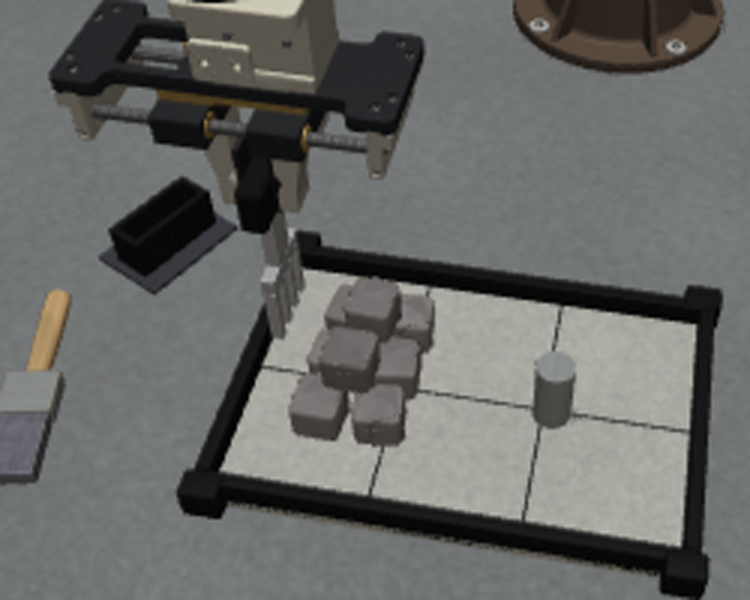

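View pics/t2.png

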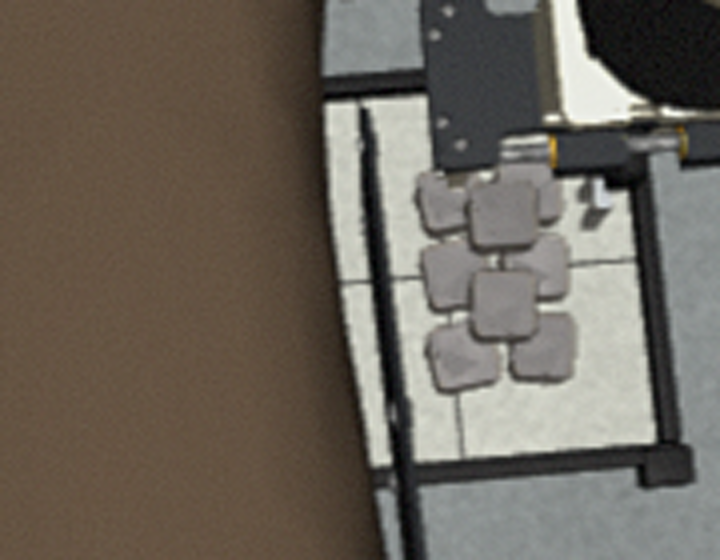

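Request:
{"method": "jog_arm", "body": {"motion": [{"dx":0.03,"dy":0,"dz":0,"twist":0},{"dx":0.066,"dy":0,"dz":0,"twist":0},{"dx":0.066,"dy":0,"dz":0,"twist":0},{"dx":0.066,"dy":0,"dz":-0.01,"twist":0},{"dx":0.066,"dy":0,"dz":-0.02,"twist":0},{"dx":0.066,"dy":0,"dz":-0.03,"twist":0},{"dx":0.066,"dy":0,"dz":-0.038,"twist":0},{"dx":0.066,"dy":0,"dz":-0.046,"twist":0},{"dx":0.066,"dy":0,"dz":-0.054,"twist":0},{"dx":0.066,"dy":0,"dz":-0.062,"twist":0},{"dx":0.066,"dy":0,"dz":-0.07,"twist":0},{"dx":0.066,"dy":0,"dz":-0.078,"twist":0},{"dx":0.066,"dy":0,"dz":-0.082,"twist":0},{"dx":0.066,"dy":0,"dz":-0.086,"twist":0},{"dx":0.066,"dy":0,"dz":-0.09,"twist":0},{"dx":0.066,"dy":0,"dz":-0.094,"twist":0},{"dx":0.066,"dy":0,"dz":-0.094,"twist":0}]}}

```text
t: 6.3
eef_pos: [0.598, -0.0526, 0.1695]
ee_rot: [-2.194, 1.571, 2.578]
force: [0.2, 0.1, -1.3]
width: 0.0175
```

```bash
cat > look.py <<'E'
from h import *; from station import arm; import sys
n=sys.argv[1]
f=arm.grab_frame("scene"); crop(f,170,120,400,300,3,f'pics/s{n}.png')
m=arm.camera_model("wrist"); go()
f=arm.grab_frame("wrist"); cv2.imwrite(f"pics/w{n}.png",f[:,:,::-1]); np.save(f'w{n}.npy',np.array([m],dtype=object),allow_pickle=True)
E
python3 look.py 3
```

```text
t 6.35 pos [ 0.5979 -0.0529  0.1695] tray [ 0.0263 -0.0332] ang -86.6 trayang -90.3 F [ 0.1 -1.1 -1.5] w 0.0176 q6 1.39 R [-1. -0.  0.]
```

View pics/s3.png

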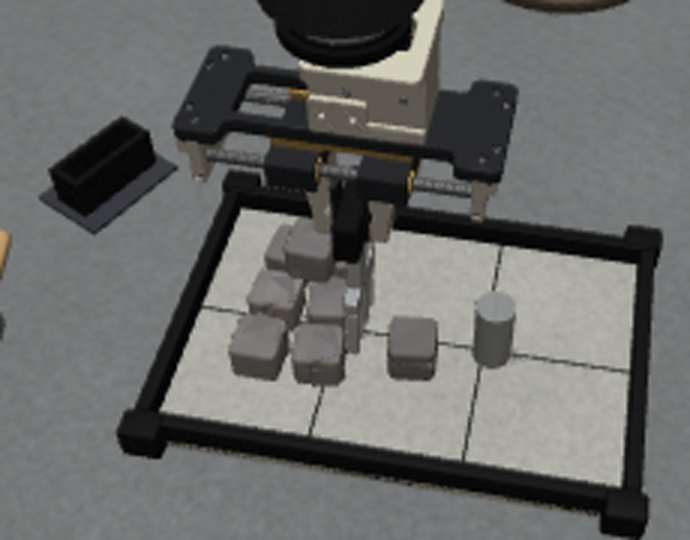

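View pics/w3.png

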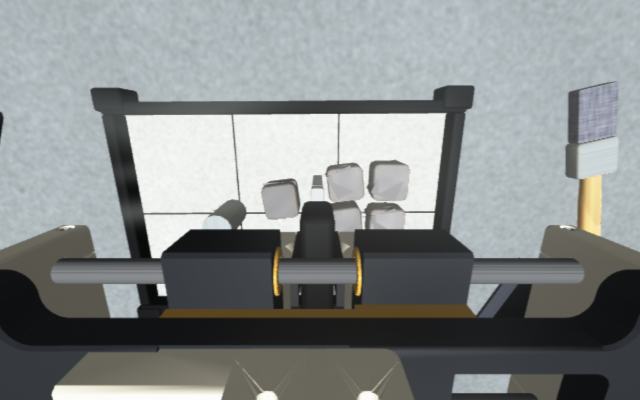

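```bash
cat > loc.py <<'E'
# loc.py n cam u,v ... (s: crop coords) at top z .044
from h import *; from station import arm; import sys
n,c=sys.argv[1:3]
m=np.load(f'w{n}.npy',allow_pickle=True)[0] if c=='w' else arm.camera_model('scene')
for a in sys.argv[3:]:
    u,v=map(float,a.split(',')[:2]); z=float((a.split(',')+['.044'])[2])
    if c=='s': u,v=(u+.5)/3-.5+170,(v+.5)/3-.5+120
    print(a,w2t(p2w(m,u,v,z)).round(4))
E
python3 loc.py 3 w 281,195 339,212,.008 236,212,.008 346,180 389,178; python3 loc.py 3 s 413,330 495,303,.068 318,340
```

```text
281,195 [0.0302 0.0039]
339,212,.008 [ 0.0002 -0.0583]
236,212,.008 [0.0008 0.0621]
346,180 [ 0.0453 -0.0618]
389,178 [ 0.0472 -0.1047]
413,330 [0.0179 0.0044]
495,303,.068 [0.0002 0.0622]
318,340 [ 0.04   -0.0627]
```

```bash
python3 -c "
from h import *
go((-.032,-.128,.22,-90),(-.032,-.128,.169,-90),(-.032,-.034,.169,-90),tray=True)"; python3 loc.py 3 s 310,238,.08
```

```text
t 6.4 pos [ 0.598  -0.0531  0.1695] tray [ 0.0263 -0.0334] ang -86.6 trayang -90.3 F [-0.2  0.6 -0.7] w 0.0179 q6 1.39 R [-1. -0.  0.]
dx -0.0505 dy -0.0579 dz 0.0948 twist -0.3
dx 0.0005 dy -0.0579 dz 0.0948 twist -0.3
dx 0.0005 dy -0.0583 dz 0.0008 twist -0.3
310,238,.08 [-0.026  -0.0831]
```

Request:
{"method": "jog_arm", "body": {"motion": [{"dx":-0.04,"dy":0,"dz":0,"twist":0},{"dx":-0.051,"dy":-0.02,"dz":0.03,"twist":0},{"dx":-0.051,"dy":-0.04,"dz":0.062,"twist":0},{"dx":-0.051,"dy":-0.056,"dz":0.095,"twist":0},{"dx":-0.051,"dy":-0.056,"dz":0.095,"twist":0},{"dx":-0.02,"dy":-0.056,"dz":0.095,"twist":0},{"dx":0,"dy":-0.056,"dz":0.095,"twist":0},{"dx":0,"dy":-0.056,"dz":0.088,"twist":0},{"dx":0,"dy":-0.056,"dz":0.078,"twist":0},{"dx":0,"dy":-0.056,"dz":0.068,"twist":0},{"dx":0,"dy":-0.056,"dz":0.058,"twist":0},{"dx":0,"dy":-0.056,"dz":0.048,"twist":0},{"dx":0,"dy":-0.056,"dz":0.038,"twist":0},{"dx":0,"dy":-0.056,"dz":0.03,"twist":0},{"dx":0,"dy":-0.056,"dz":0.022,"twist":0},{"dx":0,"dy":-0.056,"dz":0.014,"twist":0},{"dx":0,"dy":-0.056,"dz":0.008,"twist":0},{"dx":0,"dy":-0.056,"dz":0.003,"twist":0},{"dx":0,"dy":-0.056,"dz":0,"twist":0},{"dx":0,"dy":-0.056,"dz":0,"twist":0}]}}

```text
t: 8.07
eef_pos: [0.542, -0.0559, 0.1695]
ee_rot: [-2.156, 1.571, 2.616]
force: [-1.4, -0.3, -1.1]
width: 0.0175
```

```bash
python3 look.py 4
```

```text
t 8.12 pos [ 0.542  -0.0563  0.1694] tray [-0.0298 -0.033 ] ang -86.6 trayang -90.2 F [ 0.3 -0.1 -1.3] w 0.0175 q6 1.37 R [-1. -0.  0.]
```

View pics/s4.png

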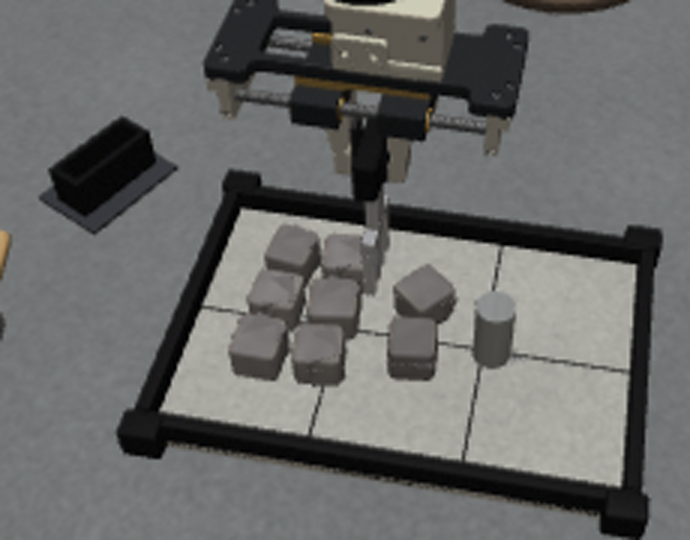

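View pics/w4.png

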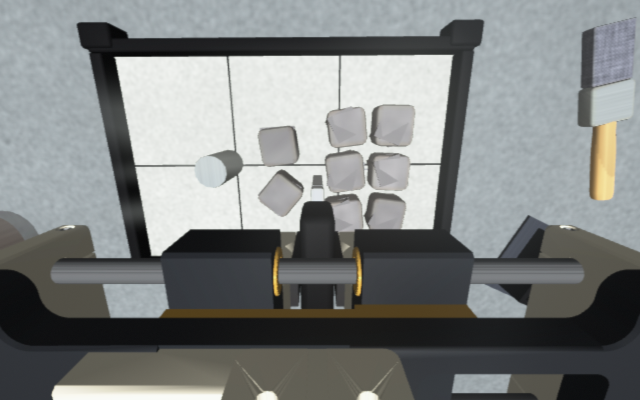

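```bash
python3 loc.py 4 w 278,144 281,191 347,126 393,124 345,170 388,170 343,212 386,210 206,169,.068 235,165,.008 339,164,.008; echo; python3 loc.py 4 s 413,330 424,285 318,340 259,336 335,297 276,291 345,250 293,243 495,303,.068
```

```text
278,144 [0.0249 0.005 ]
281,191 [-0.0217  0.0039]
347,126 [ 0.0414 -0.0613]
393,124 [ 0.0431 -0.1048]
345,170 [-0.0006 -0.0603]
388,170 [-0.0008 -0.1029]
343,212 [-0.0443 -0.0593]
386,210 [-0.0423 -0.1035]
206,169,.068 [0.0047 0.0675]
235,165,.008 [-0.0003  0.0589]
339,164,.008 [ 0.0003 -0.0571]

413,330 [0.0179 0.0044]
424,285 [-0.0261  0.0047]
318,340 [ 0.04   -0.0627]
259,336 [ 0.0446 -0.1064]
335,297 [-0.0018 -0.0599]
276,291 [ 0.0009 -0.1055]
345,250 [-0.0495 -0.0631]
293,243 [-0.049  -0.1054]
495,303,.068 [0.0002 0.0622]
```

Request:
{"method": "jog_arm", "body": {"motion": [{"dx":-0.002,"dy":0.02,"dz":-0.004,"twist":0},{"dx":-0.002,"dy":0.05,"dz":-0.005,"twist":0},{"dx":-0.002,"dy":0.05,"dz":-0.005,"twist":0},{"dx":0.01,"dy":0.05,"dz":-0.005,"twist":0},{"dx":0.025,"dy":0.05,"dz":-0.005,"twist":0},{"dx":0.0385,"dy":0.05,"dz":-0.005,"twist":0},{"dx":0.0385,"dy":0.05,"dz":-0.005,"twist":0},{"dx":0.0385,"dy":0.05,"dz":0.001,"twist":0},{"dx":0.0385,"dy":0.05,"dz":0.007,"twist":0},{"dx":0.0385,"dy":0.05,"dz":0.013,"twist":0},{"dx":0.0385,"dy":0.05,"dz":0.019,"twist":0},{"dx":0.0385,"dy":0.05,"dz":0.019,"twist":0}]}}

```text
t: 9.17
eef_pos: [0.5934, -0.0736, 0.1318]
ee_rot: [1.517, 1.57, 0.005]
force: [-0.1, -0.8, -1.8]
width: 0.0178
```

```bash
python3 look.py 5
```

```text
t 9.22 pos [ 0.5932 -0.0734  0.1316] tray [ 0.0203 -0.0534] ang -86.6 trayang -90.3 F [-0.3 -0.1 -1. ] w 0.018 q6 1.43 R [-1.     0.001  0.   ]
```

View pics/s5.png

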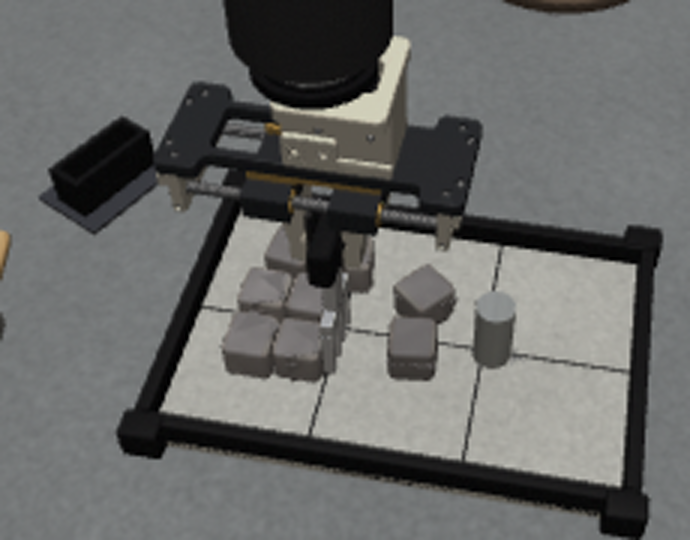

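View pics/w5.png

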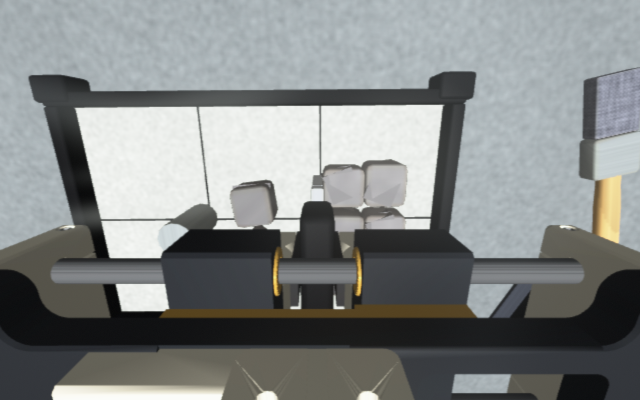

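Request:
{"method": "jog_arm", "body": {"motion": [{"dx":0,"dy":0,"dz":-0.012,"twist":0},{"dx":0,"dy":-0.003,"dz":-0.022,"twist":6},{"dx":0,"dy":-0.007,"dz":-0.022,"twist":13},{"dx":0,"dy":-0.007,"dz":-0.022,"twist":20},{"dx":0,"dy":-0.007,"dz":-0.022,"twist":27},{"dx":0,"dy":-0.007,"dz":-0.022,"twist":34},{"dx":0,"dy":-0.007,"dz":-0.022,"twist":35},{"dx":0,"dy":-0.003,"dz":-0.025,"twist":37},{"dx":0,"dy":0.001,"dz":-0.028,"twist":40},{"dx":0,"dy":0.005,"dz":-0.031,"twist":43},{"dx":0,"dy":0.009,"dz":-0.034,"twist":46},{"dx":0,"dy":0.013,"dz":-0.037,"twist":49},{"dx":0,"dy":0.017,"dz":-0.04,"twist":52},{"dx":0,"dy":0.02,"dz":-0.043,"twist":54},{"dx":0,"dy":0.02,"dz":-0.043,"twist":54}]}}

```text
t: 10.52
eef_pos: [0.6108, -0.0276, 0.1309]
ee_rot: [0.303, 1.571, -2.148]
force: [0.7, 0.6, -1.5]
width: 0.018
```

```bash
python3 look.py 6
```

```text
t 10.57 pos [ 0.6106 -0.0278  0.1309] tray [ 0.0405 -0.009 ] ang -140.4 trayang -144.1 F [-0.5  0.2 -2. ] w 0.0178 q6 0.42 R [-1. -0.  0.]
```

View pics/s6.png

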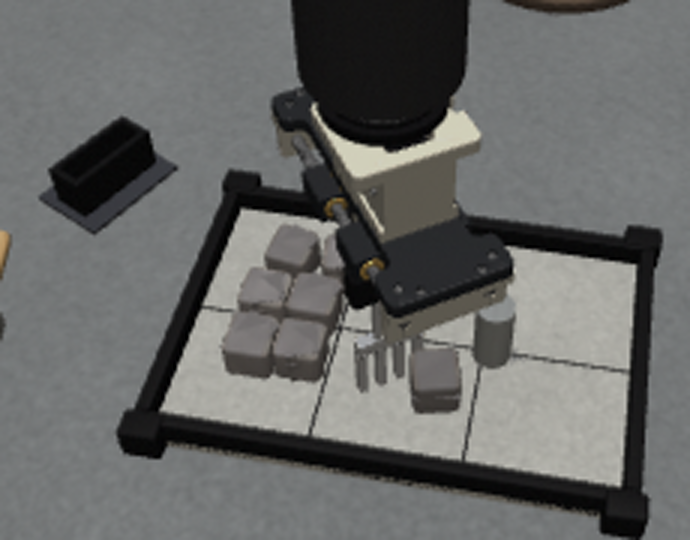

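View pics/w6.png

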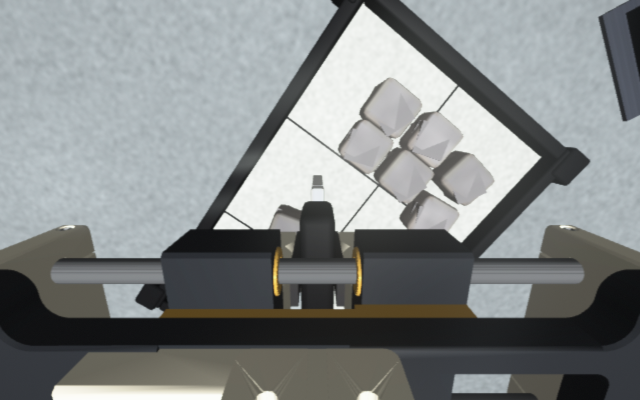

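```bash
python3 loc.py 6 s 436,369 495,303,.068
python3 -c "
from h import *
go((.022,.012,.131,0),(.022,.012,.131,180),tray=True)"
```

```text
436,369 [0.0494 0.0273]
495,303,.068 [0.0002 0.0622]
t 10.62 pos [ 0.6104 -0.028   0.131 ] tray [ 0.0403 -0.0092] ang -140.4 trayang -144.1 F [-0.5 -0.4 -1.2] w 0.0179 q6 0.42 R [-1. -0.  0.]
dx -0.0000 dy -0.0279 dz 0.0024 twist 35.9
dx -0.0000 dy -0.0279 dz 0.0024 twist 35.9
```

Request:
{"method": "jog_arm", "body": {"motion": [{"dx":0,"dy":-0.0035,"dz":0.011,"twist":0},{"dx":0,"dy":-0.0076,"dz":0.0221,"twist":7},{"dx":0,"dy":-0.0076,"dz":0.0221,"twist":14},{"dx":0,"dy":-0.0076,"dz":0.0221,"twist":21},{"dx":0,"dy":-0.0076,"dz":0.0221,"twist":28},{"dx":0,"dy":-0.0076,"dz":0.0221,"twist":36},{"dx":0,"dy":-0.0076,"dz":0.0221,"twist":36},{"dx":0,"dy":-0.02,"dz":0.0155,"twist":36},{"dx":0,"dy":-0.0326,"dz":0.0089,"twist":36},{"dx":0,"dy":-0.0326,"dz":0.0089,"twist":36},{"dx":0,"dy":-0.0297,"dz":0.0049,"twist":36},{"dx":0,"dy":-0.0267,"dz":0.0008,"twist":36},{"dx":0,"dy":-0.0238,"dz":-0.0032,"twist":36},{"dx":0,"dy":-0.0209,"dz":-0.0073,"twist":36},{"dx":0,"dy":-0.0179,"dz":-0.0113,"twist":36},{"dx":0,"dy":-0.015,"dz":-0.0154,"twist":36},{"dx":0,"dy":-0.015,"dz":-0.0154,"twist":36}]}}

```text
t: 12.03
eef_pos: [0.614, -0.0071, 0.1308]
ee_rot: [2.288, 1.57, -0.794]
force: [-0.2, -0.5, -1.7]
width: 0.0177
```

```bash
python3 look.py 7
```

```text
t 12.08 pos [ 0.6135 -0.0071  0.1308] tray [0.0448 0.0114] ang -176.6 trayang -180.3 F [ 0.2  0.  -0.7] w 0.0177 q6 -0.25 R [-1.  0. -0.]
```

View pics/s7.png

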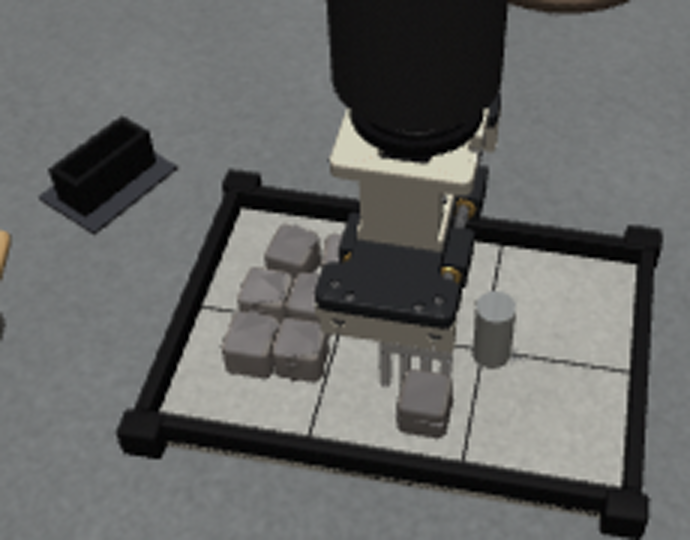

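Request:
{"method": "jog_arm", "body": {"motion": [{"dx":0,"dy":0.006,"dz":0.02,"twist":0},{"dx":0,"dy":0.006,"dz":0.035,"twist":0},{"dx":0,"dy":0.006,"dz":0.043,"twist":0},{"dx":0,"dy":0.006,"dz":0.049,"twist":0},{"dx":0,"dy":0.006,"dz":0.055,"twist":0},{"dx":0,"dy":0.006,"dz":0.061,"twist":0},{"dx":0,"dy":0.006,"dz":0.067,"twist":0},{"dx":0,"dy":0.006,"dz":0.073,"twist":0},{"dx":0,"dy":0.006,"dz":0.079,"twist":0},{"dx":0,"dy":0.006,"dz":0.085,"twist":0},{"dx":0,"dy":0.006,"dz":0.089,"twist":0},{"dx":0,"dy":0.006,"dz":0.089,"twist":0}]}}

```text
t: 13.13
eef_pos: [0.5235, -0.0183, 0.1312]
ee_rot: [-0.376, 1.57, 2.826]
force: [-0.8, -0.2, -2.4]
width: 0.0175
```

```bash
python3 look.py 8; python3 loc.py 8 s 425,392
```

```text
t 13.18 pos [ 0.5237 -0.0183  0.1311] tray [-0.0456  0.006 ] ang -176.6 trayang -180.3 F [-0.1 -0.4 -1.8] w 0.0177 q6 -0.28 R [-1.     0.     0.001]
425,392 [0.0703 0.0231]
```

View pics/s8.png

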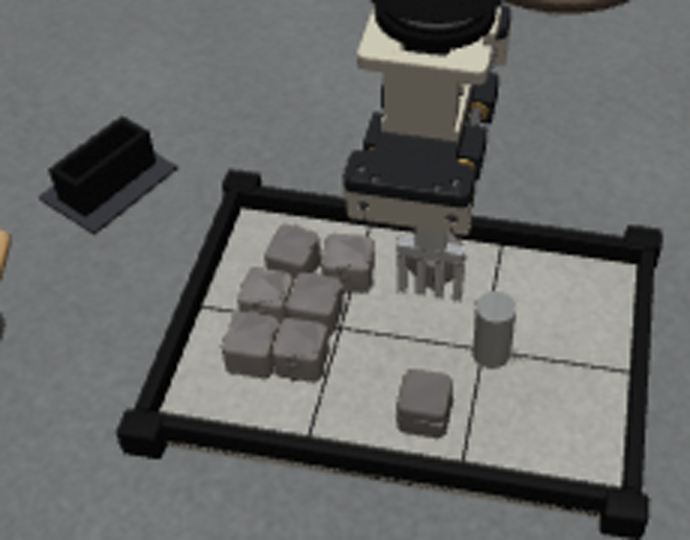

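View pics/w8.png

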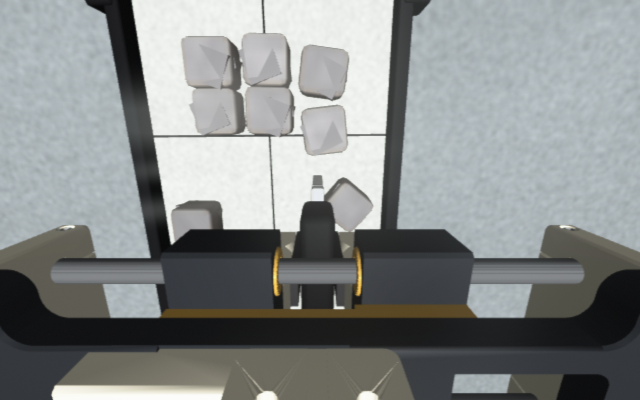

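```bash
python3 loc.py 8 w 347,204 326,72 325,128 266,61 270,110 210,60 218,109 197,213
python3 -c "
from h import *
go((-.064,-.036,.131,-90),(-.04,-.02,.131,-90),tray=True)"
```

```text
347,204 [-0.0715  0.002 ]
326,72 [-0.0526 -0.1048]
325,128 [-0.0519 -0.0628]
266,61 [-0.0064 -0.1128]
270,110 [-0.0077 -0.077 ]
210,60 [ 0.0366 -0.1137]
218,109 [ 0.034  -0.0779]
197,213 [0.0615 0.0097]
t 13.23 pos [ 0.5239 -0.0183  0.131 ] tray [-0.0454  0.006 ] ang -176.6 trayang -180.3 F [ 0.8  0.4 -1.2] w 0.0176 q6 -0.28 R [-1.     0.     0.001]
dx -0.0000 dy 0.0421 dz 0.0184 twist 89.7
dx -0.0000 dy 0.0260 dz -0.0055 twist 89.7
```

Request:
{"method": "jog_arm", "body": {"motion": [{"dx":-0.025,"dy":0,"dz":-0.004,"twist":0},{"dx":-0.045,"dy":0.02,"dz":0.01,"twist":-6},{"dx":-0.045,"dy":0.04,"dz":0.0226,"twist":-13},{"dx":-0.045,"dy":0.04,"dz":0.0226,"twist":-20},{"dx":-0.045,"dy":0.04,"dz":0.0226,"twist":-27},{"dx":-0.045,"dy":0.04,"dz":0.0226,"twist":-34},{"dx":-0.045,"dy":0.04,"dz":0.0226,"twist":-41},{"dx":-0.045,"dy":0.04,"dz":0.0226,"twist":-48},{"dx":-0.045,"dy":0.04,"dz":0.0226,"twist":-55},{"dx":-0.045,"dy":0.04,"dz":0.0226,"twist":-62},{"dx":-0.045,"dy":0.04,"dz":0.0226,"twist":-69},{"dx":-0.045,"dy":0.04,"dz":0.0226,"twist":-76},{"dx":-0.045,"dy":0.04,"dz":0.0226,"twist":-83},{"dx":-0.045,"dy":0.04,"dz":0.0226,"twist":-89.5},{"dx":-0.045,"dy":0.04,"dz":0.0226,"twist":-89.5},{"dx":-0.045,"dy":0.04,"dz":0.0226,"twist":-89.5}]}}

```text
t: 14.57
eef_pos: [0.5041, -0.0596, 0.1758]
ee_rot: [-1.468, 1.57, -2.992]
force: [0.7, -0.6, -1.6]
width: 0.0178
```

```bash
python3 look.py 9; python3 -c "
from h import *
go((-.068,-.034,.131,-90),tray=True)"
```

```text
t 14.62 pos [ 0.5041 -0.0596  0.1758] tray [-0.0678 -0.0339] ang -87.3 trayang -91.0 F [-0.4 -0.4 -0.4] w 0.0181 q6 1.35 R [-1.    -0.001  0.   ]
t 14.67 pos [ 0.5042 -0.0596  0.1759] tray [-0.0678 -0.0339] ang -87.3 trayang -91.0 F [-0.5  0.2 -1.3] w 0.0177 q6 1.35 R [-1.    -0.001  0.   ]
dx 0.0449 dy -0.0002 dz 0.0001 twist -1.0
```

View pics/s9.png

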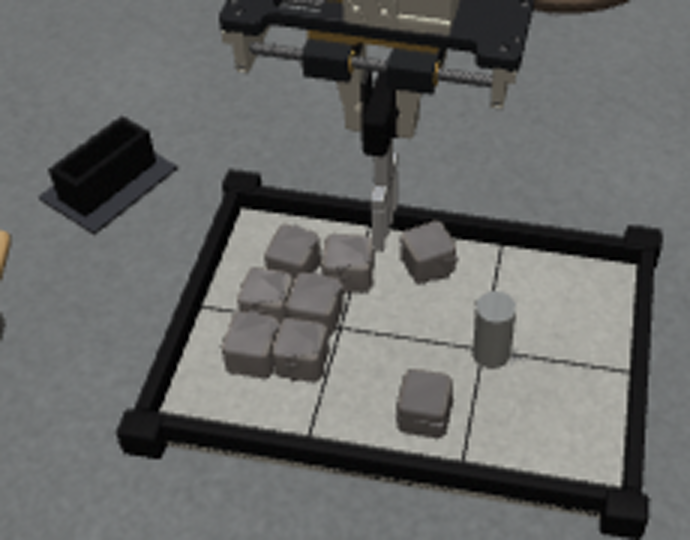

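View pics/w9.png

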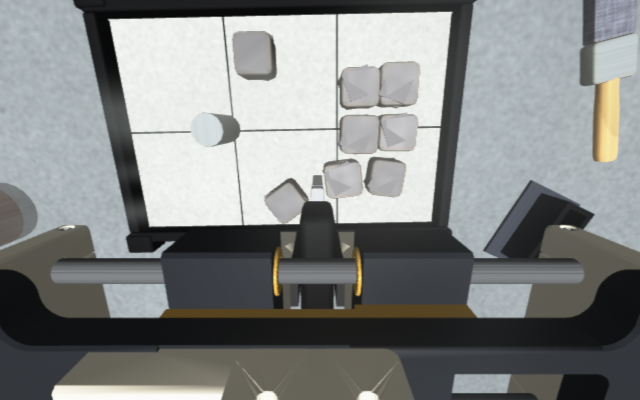

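```bash
python3 loc.py 9 w 314.5,195 306,205 323,180 286,199 343,177
```

```text
314.5,195 [-0.0657 -0.0308]
306,205 [-0.0764 -0.0216]
323,180 [-0.05   -0.0398]
286,199 [-0.0695 -0.001 ]
343,177 [-0.0473 -0.0602]
```

Request:
{"method": "jog_arm", "body": {"motion": [{"dx":0,"dy":0,"dz":-0.003,"twist":-1},{"dx":0.02,"dy":0,"dz":-0.003,"twist":-1},{"dx":0.035,"dy":0,"dz":-0.003,"twist":-1},{"dx":0.0445,"dy":0,"dz":-0.003,"twist":-1},{"dx":0.0445,"dy":0,"dz":-0.006,"twist":-1},{"dx":0.0445,"dy":0,"dz":-0.014,"twist":-1},{"dx":0.0445,"dy":0,"dz":-0.022,"twist":-1},{"dx":0.0445,"dy":0,"dz":-0.031,"twist":-1},{"dx":0.0445,"dy":0,"dz":-0.04,"twist":-1},{"dx":0.0445,"dy":0,"dz":-0.049,"twist":-1},{"dx":0.0445,"dy":0,"dz":-0.058,"twist":-1},{"dx":0.0445,"dy":0,"dz":-0.067,"twist":-1},{"dx":0.0445,"dy":0,"dz":-0.076,"twist":-1},{"dx":0.0445,"dy":0,"dz":-0.085,"twist":-1},{"dx":0.0445,"dy":0,"dz":-0.094,"twist":-1},{"dx":0.0445,"dy":0,"dz":-0.102,"twist":-1},{"dx":0.0445,"dy":0,"dz":-0.108,"twist":-1},{"dx":0.0445,"dy":0,"dz":-0.108,"twist":-1}]}}

```text
t: 16.17
eef_pos: [0.4989, 0.0496, 0.1316]
ee_rot: [2.282, 1.57, 0.781]
force: [0.7, -0.8, -1.7]
width: 0.0177
```

```bash
python3 look.py 10; python3 -c "
from h import *
go((.065,-.02,.2,-90),tray=True)"
```

```text
t 16.22 pos [0.4988 0.0491 0.1315] tray [-0.0661  0.0749] ang -86.0 trayang -89.7 F [-0.2  0.  -1.4] w 0.0181 q6 1.15 R [-1.  0. -0.]
t 16.27 pos [0.4987 0.0487 0.1315] tray [-0.0662  0.0745] ang -86.1 trayang -89.7 F [ 0.7 -0.4 -2. ] w 0.0174 q6 1.15 R [-1. -0. -0.]
dx -0.0685 dy 0.1308 dz 0.0951 twist 0.3
```

View pics/s10.png

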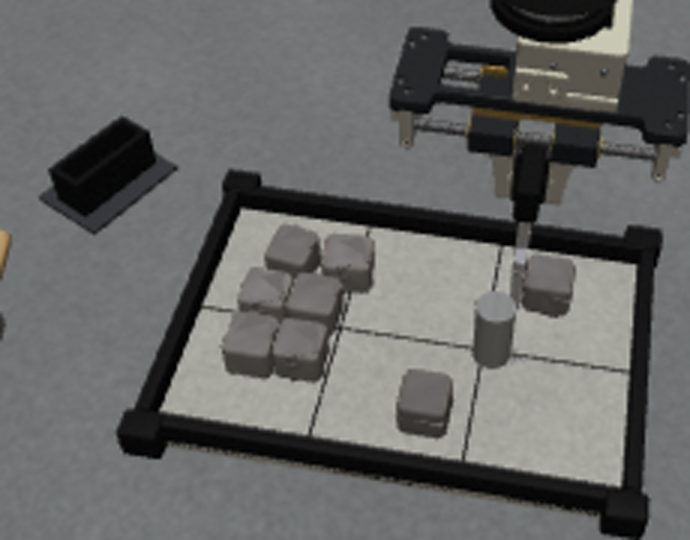

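View pics/w10.png

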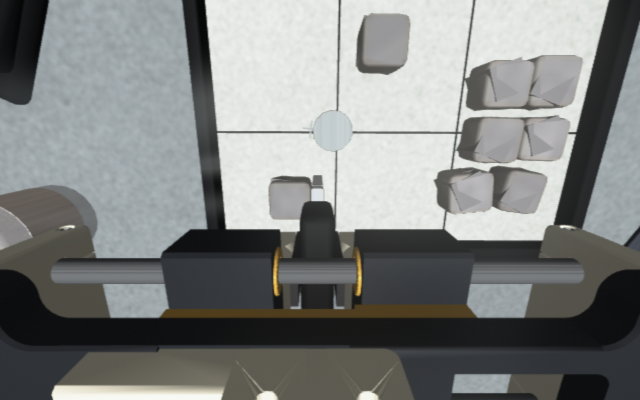

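Request:
{"method": "jog_arm", "body": {"motion": [{"dx":-0.035,"dy":0,"dz":0.01,"twist":0},{"dx":-0.072,"dy":0,"dz":0.02,"twist":0},{"dx":-0.072,"dy":0.03,"dz":0.045,"twist":0},{"dx":-0.072,"dy":0.065,"dz":0.065,"twist":0},{"dx":-0.072,"dy":0.1,"dz":0.08,"twist":0},{"dx":-0.072,"dy":0.134,"dz":0.0925,"twist":0},{"dx":-0.072,"dy":0.134,"dz":0.0925,"twist":0},{"dx":-0.04,"dy":0.134,"dz":0.0925,"twist":0}]}}

```text
t: 16.93
eef_pos: [0.6439, -0.0362, 0.1758]
ee_rot: [1.497, 1.562, -0.006]
force: [1.7, 0.2, -1.4]
width: 0.018
```

```bash
python3 look.py 11; python3 -c "
from h import *
go((.068,-.018,.131,-90),tray=True)"
```

```text
t 16.98 pos [ 0.6378 -0.0356  0.1655] tray [ 0.0672 -0.0186] ang -86.2 trayang -89.9 F [ -3.3   1.  -11.1] w 0.018 q6 1.39 R [-1.    -0.004 -0.001]
t 17.03 pos [ 0.6359 -0.0357  0.1664] tray [ 0.0652 -0.0185] ang -86.2 trayang -89.9 F [-1.  -0.3 -2.8] w 0.0177 q6 1.39 R [-1.    -0.009 -0.   ]
dx 0.0354 dy 0.0031 dz -0.0005 twist 0.1
```

View pics/w11.png

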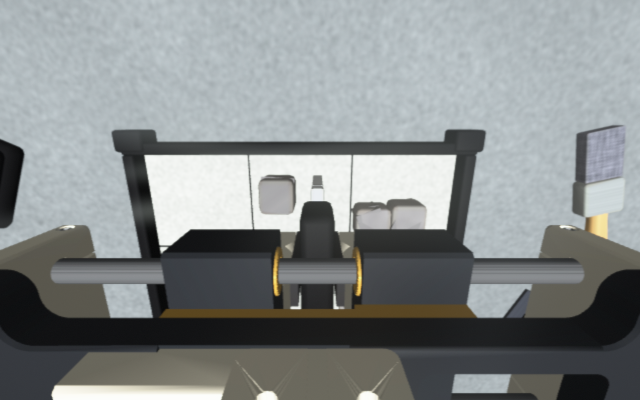

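```bash
python3 loc.py 11 w 277,191 297,195; python3 -c "
from h import *
go((.066,-.018,.131,-90),(.066,.076,.131,-90),tray=True)"
```

```text
277,191 [0.0754 0.022 ]
297,195 [0.0714 0.0021]
t 17.03 pos [ 0.6359 -0.0357  0.1664] tray [ 0.0652 -0.0185] ang -86.2 trayang -89.9 F [-1.  -0.3 -2.8] w 0.0177 q6 1.39 R [-1.    -0.009 -0.   ]
dx 0.0354 dy 0.0011 dz -0.0005 twist 0.1
dx 0.0354 dy 0.0012 dz -0.0945 twist 0.1
```

Request:
{"method": "jog_arm", "body": {"motion": [{"dx":0,"dy":0,"dz":0,"twist":0},{"dx":0,"dy":0,"dz":0,"twist":0}]}}

```text
t: 17.2
eef_pos: [0.6389, -0.035, 0.1726]
ee_rot: [0.888, 1.57, -0.614]
force: [0.6, 0.5, -1.2]
width: 0.0175
```

```bash
python3 -c "
from h import *
go((.066,-.018,.131,-90),(.066,.076,.131,-90),tray=True)"
```

```text
t 17.2 pos [ 0.6389 -0.035   0.1726] tray [ 0.0683 -0.018 ] ang -86.1 trayang -89.7 F [ 0.6  0.5 -1.2] w 0.0175 q6 1.39 R [-1.     0.001  0.   ]
dx 0.0416 dy -0.0023 dz -0.0000 twist 0.3
dx 0.0416 dy -0.0019 dz -0.0940 twist 0.3
```

Request:
{"method": "jog_arm", "body": {"motion": [{"dx":0.015,"dy":0,"dz":0,"twist":0},{"dx":0.03,"dy":0,"dz":0,"twist":0},{"dx":0.041,"dy":0,"dz":0,"twist":0},{"dx":0.041,"dy":0,"dz":-0.006,"twist":0},{"dx":0.041,"dy":0,"dz":-0.014,"twist":0},{"dx":0.041,"dy":0,"dz":-0.023,"twist":0},{"dx":0.041,"dy":0,"dz":-0.032,"twist":0},{"dx":0.041,"dy":0,"dz":-0.041,"twist":0},{"dx":0.041,"dy":0,"dz":-0.05,"twist":0},{"dx":0.041,"dy":0,"dz":-0.059,"twist":0},{"dx":0.041,"dy":0,"dz":-0.068,"twist":0},{"dx":0.041,"dy":0,"dz":-0.077,"twist":0},{"dx":0.041,"dy":0,"dz":-0.085,"twist":0},{"dx":0.041,"dy":0,"dz":-0.092,"twist":0},{"dx":0.041,"dy":0,"dz":-0.096,"twist":0},{"dx":0.041,"dy":0,"dz":-0.096,"twist":0}]}}

```text
t: 18.53
eef_pos: [0.6321, 0.062, 0.1304]
ee_rot: [-2.856, 1.571, 1.926]
force: [0.7, -0.2, -1.3]
width: 0.0178
```

```bash
python3 look.py 12; python3 -c "
from h import *
go((.038,-.152,.21,-90),tray=True)"
```

```text
t 18.58 pos [0.6321 0.0615 0.1304] tray [0.0677 0.0787] ang -86.1 trayang -89.7 F [ 0.1 -0.1 -1.4] w 0.0175 q6 1.24 R [-1. -0. -0.]
t 18.63 pos [0.6321 0.0612 0.1304] tray [0.0676 0.0784] ang -86.1 trayang -89.8 F [ 1.5 -0.8 -1.7] w 0.0175 q6 1.24 R [-1. -0. -0.]
dx -0.0796 dy -0.0306 dz 0.2303 twist 0.2
```

View pics/s12.png

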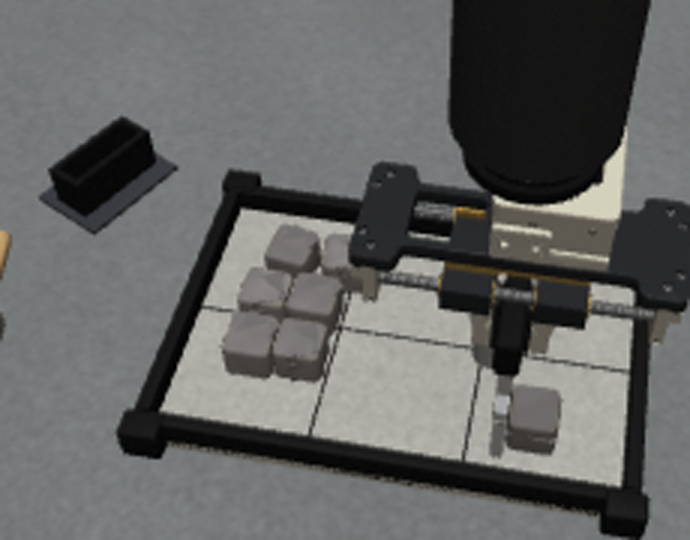

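Request:
{"method": "jog_arm", "body": {"motion": [{"dx":-0.035,"dy":0,"dz":0.01,"twist":0},{"dx":-0.065,"dy":0,"dz":0.03,"twist":0},{"dx":-0.065,"dy":0,"dz":0.065,"twist":0},{"dx":-0.065,"dy":-0.01,"dz":0.1,"twist":0},{"dx":-0.065,"dy":-0.0256,"dz":0.135,"twist":0},{"dx":-0.065,"dy":-0.0256,"dz":0.17,"twist":0},{"dx":-0.065,"dy":-0.0256,"dz":0.2,"twist":0},{"dx":-0.065,"dy":-0.0256,"dz":0.22,"twist":0},{"dx":-0.065,"dy":-0.0256,"dz":0.228,"twist":0},{"dx":-0.065,"dy":-0.0256,"dz":0.228,"twist":0},{"dx":-0.065,"dy":-0.0256,"dz":0.228,"twist":0}]}}

```text
t: 19.55
eef_pos: [0.622, -0.1685, 0.1953]
ee_rot: [-2.382, 1.57, 2.397]
force: [-0.2, -0.1, -1.6]
width: 0.0174
```

```bash
python3 look.py 13; python3 -c "
from h import *
go((.042,-.150,.131,-90),(.042,-.1,.131,-90),tray=True)"
```

```text
t 19.6 pos [ 0.6221 -0.1679  0.1953] tray [ 0.0429 -0.1495] ang -86.1 trayang -89.8 F [-0.5 -0.5 -0.8] w 0.0178 q6 1.6 R [-1. -0. -0.]
t 19.65 pos [ 0.6222 -0.1674  0.1954] tray [ 0.0431 -0.1491] ang -86.1 trayang -89.7 F [ 0.8  0.4 -2.4] w 0.0177 q6 1.6 R [-1. -0. -0.]
dx 0.0644 dy -0.0011 dz 0.0009 twist 0.3
dx 0.0645 dy -0.0008 dz -0.0491 twist 0.3
```

View pics/s13.png

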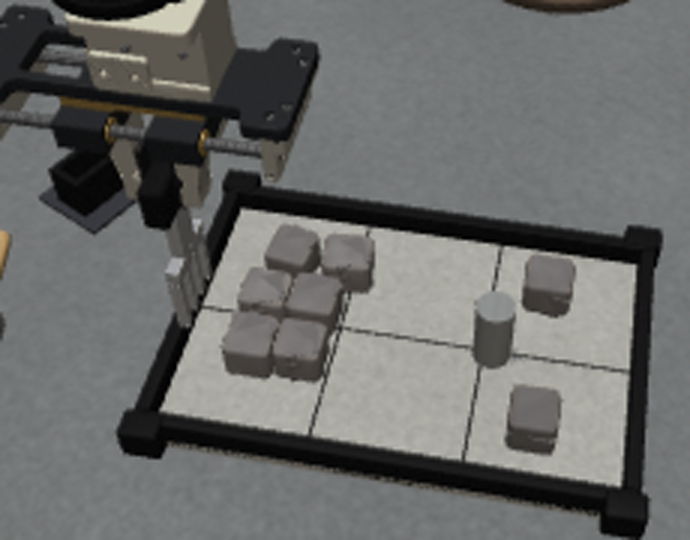

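View pics/w13.png

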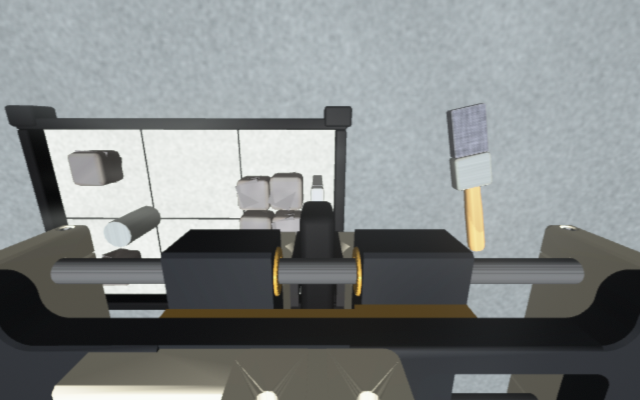

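Request:
{"method": "jog_arm", "body": {"motion": [{"dx":0.03,"dy":0,"dz":0,"twist":0},{"dx":0.055,"dy":0,"dz":0,"twist":0},{"dx":0.064,"dy":0,"dz":0,"twist":0},{"dx":0.064,"dy":0,"dz":-0.004,"twist":0},{"dx":0.064,"dy":0,"dz":-0.011,"twist":0},{"dx":0.064,"dy":0,"dz":-0.018,"twist":0},{"dx":0.064,"dy":0,"dz":-0.025,"twist":0},{"dx":0.064,"dy":0,"dz":-0.032,"twist":0},{"dx":0.064,"dy":0,"dz":-0.039,"twist":0},{"dx":0.064,"dy":0,"dz":-0.046,"twist":0},{"dx":0.064,"dy":0,"dz":-0.049,"twist":0},{"dx":0.064,"dy":0,"dz":-0.049,"twist":0},{"dx":0.064,"dy":0,"dz":-0.03,"twist":0},{"dx":0.064,"dy":0,"dz":-0.01,"twist":0}]}}

```text
t: 20.82
eef_pos: [0.6215, -0.1573, 0.1314]
ee_rot: [-2.918, 1.57, 1.864]
force: [1.1, -0.8, -1.6]
width: 0.0179
```

```bash
python3 look.py 14; python3 -c "
from h import *
go((-.054,-.150,.195,-90),tray=True)"
```

```text
t 20.87 pos [ 0.6214 -0.1608  0.1312] tray [ 0.0427 -0.1424] ang -86.1 trayang -89.8 F [ 2.  -1.8 -1.1] w 0.0177 q6 1.59 R [-1.    -0.001  0.   ]
t 20.92 pos [ 0.6212 -0.1598  0.131 ] tray [ 0.0426 -0.1415] ang -86.2 trayang -89.9 F [ 0.  -0.4 -2.1] w 0.0183 q6 1.59 R [-1.    -0.001 -0.   ]
dx -0.0639 dy -0.0967 dz 0.0083 twist 0.1
```

View pics/s14.png

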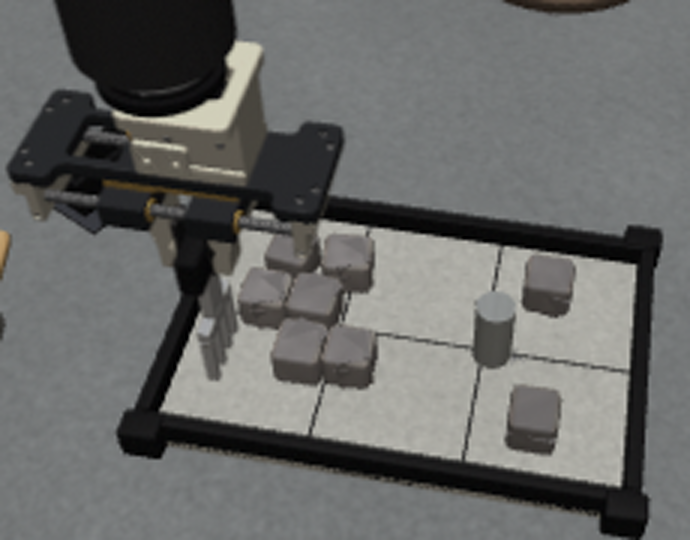

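View pics/w14.png

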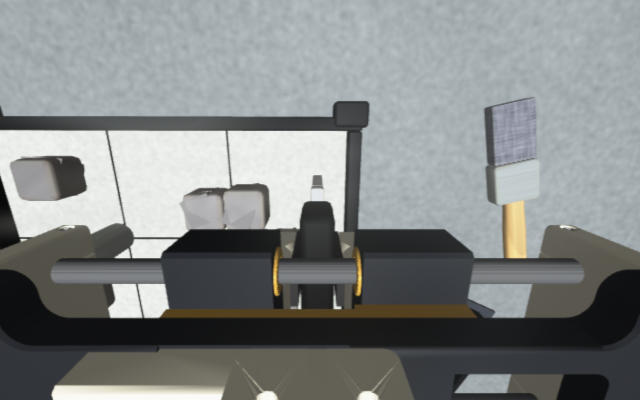

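Request:
{"method": "jog_arm", "body": {"motion": [{"dx":-0.035,"dy":0,"dz":0.0085,"twist":0},{"dx":-0.06,"dy":-0.02,"dz":0.0085,"twist":0},{"dx":-0.06,"dy":-0.05,"dz":0.0085,"twist":0},{"dx":-0.06,"dy":-0.08,"dz":0.0085,"twist":0},{"dx":-0.06,"dy":-0.0975,"dz":0.0085,"twist":0},{"dx":-0.06,"dy":-0.0975,"dz":0.0085,"twist":0},{"dx":-0.03,"dy":-0.0975,"dz":0.0085,"twist":0},{"dx":-0.005,"dy":-0.0975,"dz":0.0085,"twist":0},{"dx":0,"dy":-0.0975,"dz":0.0085,"twist":0},{"dx":0,"dy":-0.0975,"dz":0.0,"twist":0},{"dx":0,"dy":-0.0975,"dz":-0.008,"twist":0},{"dx":0,"dy":-0.0975,"dz":-0.015,"twist":0},{"dx":0,"dy":-0.0975,"dz":-0.022,"twist":0},{"dx":0,"dy":-0.0975,"dz":-0.029,"twist":0},{"dx":0,"dy":-0.0975,"dz":-0.036,"twist":0},{"dx":0,"dy":-0.0975,"dz":-0.042,"twist":0},{"dx":0,"dy":-0.0975,"dz":-0.045,"twist":0},{"dx":0,"dy":-0.0975,"dz":-0.045,"twist":0},{"dx":0,"dy":-0.0975,"dz":-0.025,"twist":0},{"dx":0,"dy":-0.0975,"dz":-0.005,"twist":0}]}}

```text
t: 22.58
eef_pos: [0.524, -0.1595, 0.1316]
ee_rot: [2.898, 1.57, 1.397]
force: [-0.0, -0.5, -1.3]
width: 0.0181
```

```bash
python3 look.py 15; python3 -c "
from h import *
go((.4671,-.3264,.25,-111.6))"
```

```text
t 22.63 pos [ 0.524  -0.1623  0.1314] tray [-0.0545 -0.1377] ang -86.0 trayang -89.7 F [ 2.3 -2.6 -1.1] w 0.0172 q6 1.58 R [-1. -0.  0.]
t 22.68 pos [ 0.5238 -0.1614  0.1312] tray [-0.0547 -0.1368] ang -86.2 trayang -89.9 F [ 0.4 -0.7 -1.6] w 0.0176 q6 1.58 R [-1.    -0.001 -0.   ]
dx -0.1187 dy -0.0677 dz 0.1608 twist 25.4
```

View pics/s15.png

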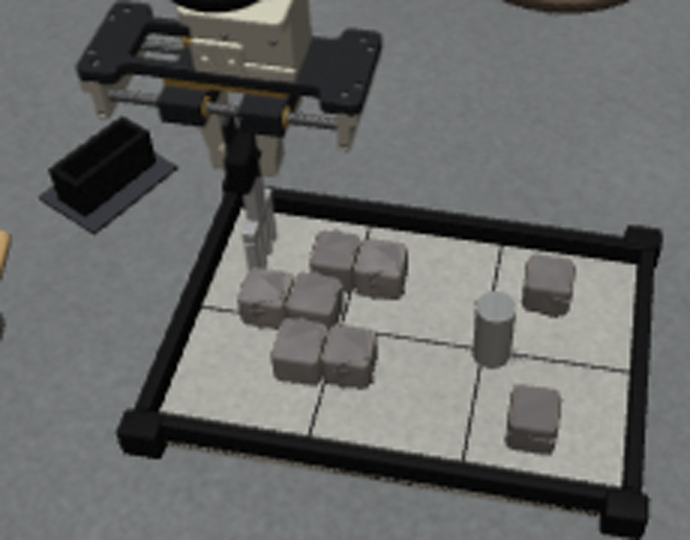

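View pics/w15.png

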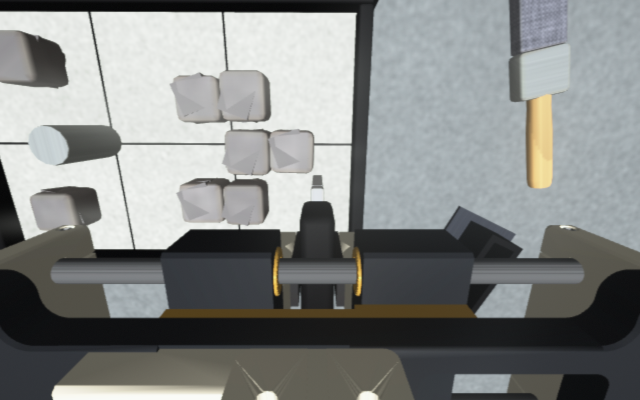

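```bash
echo "A B C D E F H"; python3 loc.py 15 w 198,100 244,96 249,152 292,151 203,203 246,201; python3 loc.py 15 s 350,344 300,338 314,296 266,289 382,257 336,249 549,272 535,404 495,303,.068
```

```text
A B C D E F H
198,100 [ 0.0366 -0.0418]
244,96 [ 0.0397 -0.0787]
249,152 [-0.0042 -0.08  ]
292,151 [-0.0032 -0.116 ]
203,203 [-0.0489 -0.0368]
246,201 [-0.0469 -0.0747]
350,344 [ 0.0392 -0.0387]
300,338 [ 0.0407 -0.0762]
314,296 [ 0.0003 -0.0758]
266,289 [ 0.0005 -0.1135]
382,257 [-0.0479 -0.0329]
336,249 [-0.0492 -0.0704]
549,272 [-0.0573  0.0983]
535,404 [0.0659 0.1013]
495,303,.068 [0.0002 0.0622]
```

Request:
{"method": "jog_arm", "body": {"motion": [{"dx":-0.035,"dy":0,"dz":0,"twist":0},{"dx":-0.07,"dy":0,"dz":0,"twist":0},{"dx":-0.105,"dy":0,"dz":0.005,"twist":0},{"dx":-0.11,"dy":-0.012,"dz":0.035,"twist":5},{"dx":-0.11,"dy":-0.027,"dz":0.07,"twist":11},{"dx":-0.11,"dy":-0.045,"dz":0.105,"twist":17},{"dx":-0.11,"dy":-0.058,"dz":0.135,"twist":22},{"dx":-0.11,"dy":-0.0677,"dz":0.155,"twist":25.4},{"dx":-0.11,"dy":-0.0677,"dz":0.1608,"twist":25.4},{"dx":-0.11,"dy":-0.0677,"dz":0.1608,"twist":25.4},{"dx":-0.11,"dy":-0.0677,"dz":0.1608,"twist":25.4}]}}

```text
t: 23.6
eef_pos: [0.4673, -0.3247, 0.2412]
ee_rot: [-2.178, 1.57, 2.159]
force: [-0.3, 0.3, -0.9]
width: 0.0175
```

Run:
```python
from h import *; from station import arm
f=arm.grab_frame("scene"); crop(f,150,80,260,200,5,'pics/s16.png')
go((.4671,-.3264,.18,-111.6))
```

```text
t 23.65 pos [ 0.4675 -0.3243  0.2413] tray [-0.1213 -0.2957] ang -111.4 trayang -115.1 F [ 0.2  0.9 -1.9] w 0.0177 q6 1.46 R [-1. -0. -0.]
dx 0.0613 dy 0.0004 dz 0.0022 twist 0.2
```

View pics/s16.png

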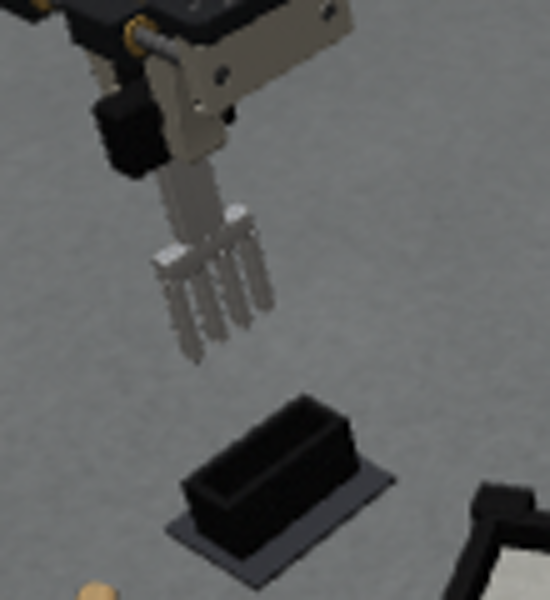

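Request:
{"method": "jog_arm", "body": {"motion": [{"dx":0.025,"dy":0.0004,"dz":0.0018,"twist":0.2},{"dx":0.045,"dy":0.0004,"dz":0.0018,"twist":0.2},{"dx":0.06,"dy":0.0004,"dz":0.0018,"twist":0.2},{"dx":0.072,"dy":0.0004,"dz":0.0018,"twist":0.2},{"dx":0.082,"dy":0.0004,"dz":0.0018,"twist":0.2},{"dx":0.09,"dy":0.0004,"dz":0.0018,"twist":0.2},{"dx":0.09,"dy":0.0004,"dz":0.0018,"twist":0.2}]}}

```text
t: 24.23
eef_pos: [0.4667, -0.3257, 0.15]
ee_rot: [-1.65, 1.568, 2.685]
force: [-0.3, -0.3, -1.8]
width: 0.0176
```

Run:
```python
from h import *; from station import arm
f=arm.grab_frame("scene"); crop(f,150,80,260,200,5,'pics/s17.png')
go((.4671,-.3264,.1265,-111.6))
```

```text
t 24.28 pos [ 0.4671 -0.3262  0.1511] tray [-0.1219 -0.2976] ang -111.6 trayang -115.3 F [ 0.3  0.2 -0.5] w 0.018 q6 1.46 R [-1.    -0.001  0.   ]
dx 0.0246 dy 0.0002 dz 0.0002 twist -0.0
```

View pics/s17.png

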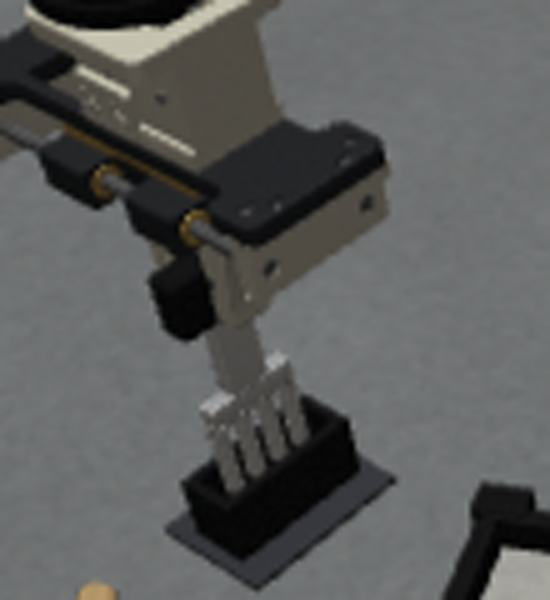

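In the slot, no contact force. Down the rest, then open.

Request:
{"method": "jog_arm", "body": {"motion": [{"dx":0.01,"dy":0,"dz":0,"twist":0},{"dx":0.018,"dy":0,"dz":0,"twist":0},{"dx":0.023,"dy":0,"dz":0,"twist":0},{"dx":0.025,"dy":0,"dz":0,"twist":0},{"dx":0.025,"dy":0,"dz":0,"twist":0},{"dx":0.025,"dy":0,"dz":0,"twist":0}]}}

```text
t: 24.78
eef_pos: [0.4671, -0.3269, 0.1266]
ee_rot: [-0.061, 1.571, -2.01]
force: [0.4, -0.5, -0.8]
width: 0.0176
```

Request:
{"method": "jog_arm", "body": {"motion": [{"dx":0,"dy":0,"dz":0,"twist":0},{"dx":0,"dy":0,"dz":0,"twist":0},{"dx":0,"dy":0,"dz":0,"twist":0},{"dx":0,"dy":0,"dz":0,"twist":0},{"dx":0,"dy":0,"dz":0,"twist":0},{"dx":0,"dy":0,"dz":0,"twist":0}], "gripper": 0.05}}

```text
t: 25.28
eef_pos: [0.4671, -0.3268, 0.1267]
ee_rot: [1.501, 1.571, -0.449]
force: [-0.2, -0.7, -0.0]
width: 0.0484
```

Request:
{"method": "jog_arm", "body": {"motion": [{"dx":-0.01,"dy":0,"dz":0,"twist":0},{"dx":-0.03,"dy":0,"dz":0,"twist":0},{"dx":-0.06,"dy":0,"dz":0,"twist":0},{"dx":-0.1,"dy":0,"dz":0,"twist":0},{"dx":-0.12,"dy":0,"dz":0,"twist":0},{"dx":-0.12,"dy":-0.05,"dz":0.02,"twist":0},{"dx":-0.12,"dy":-0.05,"dz":0.04,"twist":0},{"dx":-0.12,"dy":-0.05,"dz":0.04,"twist":0},{"dx":-0.12,"dy":-0.05,"dz":0.04,"twist":0}]}}

```text
t: 26.03
eef_pos: [0.4051, -0.3461, 0.2479]
ee_rot: [1.533, 1.569, -0.418]
force: [1.0, 0.3, -1.0]
width: 0.0499
```

Run:
```python
from h import *; from station import arm
f=arm.grab_frame("scene"); crop(f,150,100,400,300,3,'pics/s18.png')
f=arm.grab_frame("top"); cv2.imwrite('pics/t18f.png',f[:,:,::-1]); crop(f,235,130,415,270,4,'pics/t18.png')
go()
```

```text
t 26.13 pos [ 0.4061 -0.3456  0.2472] tray [-0.184  -0.3131] ang -111.7 trayang -115.4 F [1.  0.6 0.3] w 0.05 q6 1.53 R [-1.     0.001  0.   ]
```

View pics/s18.png

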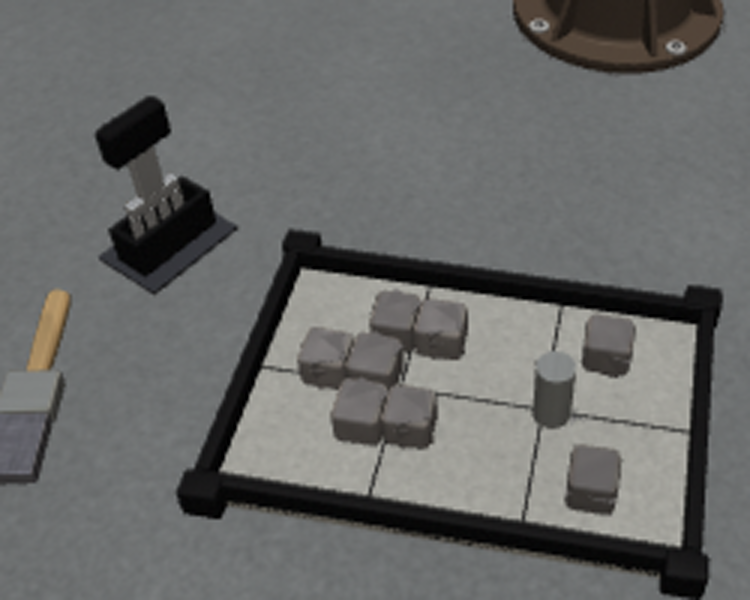

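View pics/t18.png

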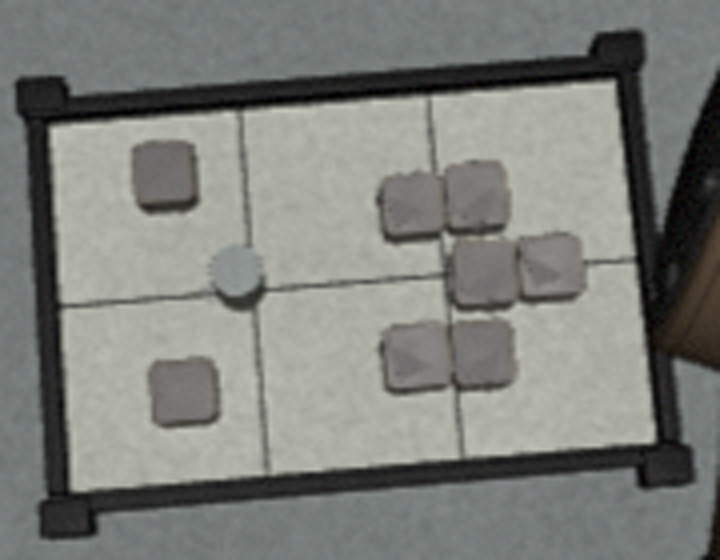

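View pics/t18f.png

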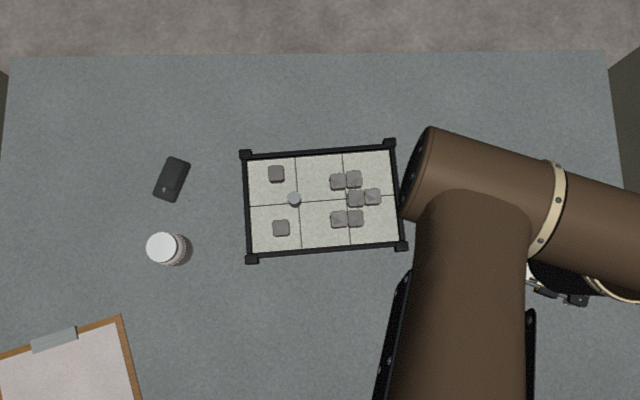

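Run:
```python
from h import *; from station import arm
T=arm.camera_model("top")
for u,v in [(413,207),(478,196),(484,272),(551,266),(415,357),(483,354),(166,176),(184,392)]:
    print(w2t(p2w(T,(u+.5)/4-.5+235,(v+.5)/4-.5+130,.044)).round(3))
arm.job_done()
```

```text
[ 0.035 -0.038]
[ 0.038 -0.076]
[-0.006 -0.075]
[-0.006 -0.114]
[-0.052 -0.031]
[-0.053 -0.07 ]
[0.065 0.102]
[-0.061  0.1  ]
the job is handed in; nothing more can be done
```

The stones are raked out into a single layer with at least one in each of the six fields, the rake is back in its holder, and the job is handed in. The clock stood at about 26 s of the 72 s allowed.

I pushed the two top stones off the front of the heap with the rake and moved them past the gauge into the far fields. Then I pushed the two outer columns forward so that the middle fields were filled.

**Stones:** the last top-camera measurement puts all eight middles over the floor, each at least 13 mm inside its field line. The exceptions are the two middle-column stones, at x about -6 mm, which the fields do not depend on. The top and scene views agree to within about 7 mm and show no stone lying on another.

**Rake:** it looks upright in its slot in the last scene picture. It was released within 1 mm of the arm position where I picked it up. The gripper is open and well clear of it.

**Gauge, jar, mouse and brush:** the gauge, jar and mouse sit at the same image positions as at the start. The brush was hidden by the arm in the last top view but looks unmoved in the scene view.

No final check failed, and the hand-in gave no verdict.

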